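# Lock the repair stand's spindle with the loop pin

### The job

The blower's nose drive hangs on the bench repair stand with its spindle not fully in: push the spindle home until its collar meets the sleeve, so that the cross hole comes out on the other side. Then take the locking pin with the sprung wire loop out of the wooden block, feel for the cross hole (it may stand a little off upright), push the pin upright down through it until its flange sits on the spindle, and swing its loop over the spindle's free end and down until it snaps shut underneath. Leave the other pins and the things on the bench alone.

Things in the scene. Friction and masses are not known exactly. Their poses are not given: they have to be found in the camera images.
- stand: Grey bench repair stand, fixed. Origin: centre of its base's underside, on the bench. Base 200 x 130 x 14 mm, pedestal, horizontal round sleeve, 60 mm outside diameter, y from -45 to +45 mm, axis along the stand's y, 135 mm above the bench. The spindle's squared free end (40 x 40 mm, flat on top) comes out at the sleeve's -y face; work plate, nose drive and pulley are on the +y side.
- spindle (a joint): How far the spindle is pushed in through the sleeve towards the stand's -y, m: 0 drawn out, 0.040 home (collar hard against the sleeve's +y face); friction about 9 N, stays where left; starts 28 to 40 mm short of home, the cross hole hidden in the sleeve. It also rolls a little about its axis, which is not measured: at the start up to 0.30 rad either way; turns at about 0.06 N m and stays.
- nut_end (a point): Centre of the nut's outer end face, looking to the stand's +y, on the ribbed pulley at the nose drive's far end (slides with the spindle). Nut 25 mm across, 16 mm out of the 76 mm pulley's face, on the spindle's axis, 135 mm above the bench; at y = +201 mm from the stand's origin when home. Push here to drive the spindle home.
- axis_at_hole (a point): Point on the spindle's axis, 135 mm up, through which the 15.8 mm cross hole passes (slides with it; axes the stand's); when home at y = -65 mm of the stand: 20 mm off the sleeve's face, whose top is 10 mm above the flat, 22 mm from the spindle's end. The hole's mouth is in the flat, 20 mm above this point when upright; else up to 6 mm aside in x: feel for it, then draw it upright with the pin.
- pin: Steel locking pin with wire loop, 120 mm long, about 325 g, standing loosely upright in one of the block's holes. Origin: centre of the flange's underside; z up. Below it the shank, 14 mm diameter, 68 mm long, blunt tip. Above: flange 30 mm diameter, 6 mm thick, then the grip. While open the loop points to the pin's -y. It must go in with its axes as the stand's (-y to the spindle's free end).
- grip (a point): Middle of the pin's flat grip, 31 mm above the pin's origin, axes as the pin's. Grip 26 mm (x) x 20 mm (y), from 6 to 52 mm above the origin. Take it across the 20 mm (fingers at +y and -y), one finger inside the loop, which hinges at the x sides 12 mm above the origin (60 mm clear between its legs, bar 66 mm off). Fingertips 13 mm or more above the flange's underside clear the sleeve.
- loop (a joint): Angle of the wire loop on the pin, rad: 0 fully open, where it starts (stop; loop points to the pin's -y, about 19 degrees above level); grows as it is swung down; 1.75 shut (far bar against the shank near its tip). Over-centre spring: stays open by itself, resists with up to about 0.4 N m (6 N at the far bar) until 1.05 rad; beyond that it snaps shut by itself and presses on the pin.
- loop_bar (a point): Middle of the loop's far bar (moves with the loop), 68 mm from the hinge line (12 mm above the pin's origin). Wire 6 mm thick, loop 66 mm wide over its leg centres, bar straight over 40 mm. It swings in the pin's y-z plane: at joint value q it lies 68 sin(1.905 - q) mm to the pin's -y of the hinge and 68 cos(1.905 - q) mm below it. Beside the 52 mm head, lean the gripper away.
- block: Wooden block on the bench, fixed, 250 x 75 x 75 mm, three through holes 16.5 mm diameter along its x axis, 85 mm apart, the middle one at the centre. Origin: centre of the underside. The loop pin, the clevis pin and the drift stand in the holes, in any order.
- clevis: Plain steel clevis pin in the block: 14 mm shank, round flat head 25 mm diameter, 10 mm high. Not needed: leave it. Origin under the head.
- drift: Dark steel drift punch in the block: round 22 mm handle, 55 mm high above the block. Not needed: leave it. Origin at the foot of the handle, level with the block's top.
- spray: Aerosol can, 60 mm diameter, 185 mm high, standing at the left near the robot. Bystander.
- tape: Roll of tape, 110 mm diameter, 24 mm high, lying flat. Bystander.
- spanner: Spanner, 180 mm long, lying beyond the nose drive. Bystander.
- driver: Screwdriver, 200 mm long, lying beyond the block. Bystander.
- sealant: Small sealant tube, 110 mm long, lying at the right. Bystander.
- bolt_cup: Steel cup, 70 mm diameter, 55 mm high, at the far left. Bystander.
Things that resemble listed ones, but are neither listed nor needed, are in the scene too. Leave any green or orange look-alike of the pin alone.

How it is judged:
On the way, in this order (a step that is already met when the one before it is completed fails the run):
1. the spindle is pushed fully home (value of joint spindle above 0.036 m), for 0.2 s.
2. the pin is through the cross hole, its flange down on the spindle (value of joint spindle above 0.034 m and x of pin in the frame of axis_at_hole between -0.004 and 0.004 m and y of pin in the frame of axis_at_hole between -0.003 and 0.003 m and z of pin in the frame of stand between 0.151 and 0.158 m and angle between the z axis of pin and the z axis of stand, either way round below 0.08 rad), for 0.2 s.
At the end, for the whole second after the job is handed in: Spindle home (within 6 mm), pin in the cross hole with its flange down on the flat (within 3 mm, over the axis within 4 mm, upright within 0.08 rad), loop over the spindle's free end and snapped shut below it (over 1.63 of 1.75 rad), pin at rest (all of step 2 and value of joint loop above 1.63 rad and z of loop_bar in the frame of stand below 0.112 m and y of loop_bar in the frame of axis_at_hole below 0 m and linear speed of pin below 0.02 m/s); the robot touches nothing.
It fails at once if another thing on the bench or in the block is moved more than 30 mm (distance of any of clevis, drift, spray, tape, spanner, driver, sealant, bolt_cup from where it was at the start of the episode above 0.03 m).
It also fails if it takes over 72 s, if anything falls off the work surface, if the arm or the gripper's body presses on something with over 40 N, if the wrist force passes 120 N, or if a joint passes its speed limit or range.

### The arm

A 6-joint arm with a two-finger parallel gripper is mounted at the origin on the work surface. World frame = base frame: x ahead of the robot, y to its left, z up, the work surface at z = 0. Lengths are in m, angles in rad, forces in N, time in s.
With the tool pointing down it reaches from about 0.35 to 0.975 m from the base axis. Payload 4.9 kg.
Tool frame: the origin (TCP) lies midway between the tips of the shut fingers; the grasp point (between the pads) lies 19 mm behind it; x points along the fingers, y is the direction in which the jaws open and shut, and the axes are right-handed (so a half turn about x gives the same grasp; the last joint's range is limited). The gripper opens to 85 mm and grips with 20 to 120 N. Pads are 22 mm wide; open, the fingers measure 114 mm over their backs; the gripper's body (76 mm by 85 mm) begins 54 mm behind the grasp point. The pads swing forward as they close: fully open they stand 13 mm farther back than shut.
Start: joints at [-1.467, 0.053, 1.613, -0, 1.476, -0.119], TCP at [0.138, -0.61, 0.204] pointing down, gripper open.
Joint ranges: [-3.01, 3.01], [-1.01, 2.22], [0.06, 2.58], [-1.02, 4.17], [0.09, 2.62], [-3.14, 3.14]. Speed limits (rad/s): [2.57, 2.57, 3.14, 3.14, 3.14, 3.14].

### API

Orientations are given as a unit quaternion [w, x, y, z].
In Python, from plant import manip gives the robot as it stands.
- The arm moves only by the tool send_rows, never from a script. Its argument "motion" is a list that holds one entry, the list of rows, each a list of 6 numbers: the shift along the world's x, y, z in cm, then the turn, a rotation vector about the world's x, y, z in rad. A call has 1 to 12 rows; each row shifts and turns the commanded pose from where the row before left it; what a row does not reach is not made up. A row lasts 1/12 s, in which the tool goes at most 41.7 mm and 7.16 degrees, less where a joint would pass 70% of its speed; a pose out of reach is approached as far as the arm can. A call with a gripper value outside its range is refused whole. "fingers" is the closure, from 0 (fully open) to 1 (shut), set as the call begins (left out, the last holds). The fingers move at their own pace and stop on an object; the grip force is fixed at half the most. Time passes only in rows, so rows that do not move let the fingers close. It gives the time, the measured TCP pose, the force and the opening at its end, in the units of the state.
- manip.state(): the state, without advancing time (a new reading comes with each control period).
- manip.grab_frame(name): name is "scene" or "top" or "wrist"; returns the picture (480x640x3 uint8, red, green, blue); there is no depth.
- manip.calibration(name): a dict with "mtx" (3x3 intrinsics, pixels), "cam_to_world" (4x4, takes a point from camera to world coordinates); the wrist camera has in their place "hand_eye" (4x4, takes a point from camera to tool coordinates, whose origin is the TCP and whose axes are the tool frame's). Camera axes: x right, y up, looking along -z (the intrinsics and any distortion apply to the point x, -y, -z); pixel columns grow to the right and rows downward; lengths in m; the calibration is good to about 2 mm. The wrist camera is an equidistant fisheye: a pixel r from the principal point sees the ray r / f radians off the axis. A picture is of the moment at which its call begins: read the wrist's pose just before it. calibration takes no time and is no camera call.
- manip.job_done(): hands the job in, once; it reports no verdict.
Trained networks look in the newest picture that a camera, given by its name, has taken for a name from the list of things; names that differ only in an ending like _2 or _b are one class to them, and where a whole thing is asked for, a point or a joint stands for the part that bears it (a point fixed in the world has none). Each returns a list of dicts, best first, with "confidence" (0 to 1); they miss things now and then, are a little off and sometimes report something else, mostly with a low value. They report only what shows in the picture. A call takes as long as a camera call. They do not tell look-alikes from the thing itself.
- manip.boxes_of(query, camera): "centre" ([x, y, z] in m, in the coordinates of the camera as it stood for that picture, good to about 4 mm: the middle of the surface that is visible of it).
- manip.trace(query, camera): "region" (480x640 bool, what is visible of it).
- manip.landmark_of(query, camera): "centre" ([x, y, z] in m, in the coordinates of the camera as it stood for that picture, good to about 4 mm: a listed point, or the origin of a listed thing).
The state is a dict: "time": time; "joint_pos": joint angles; "joint_vel": joint speeds; "joint_efforts": joint torques, N m; "tool_pos": TCP position; "tool_rot": TCP orientation; "contact_force": force on the tool from outside, world axes, zero at the start; "ft_torque": the same for the moment, N m; "gripper_width": opening from 0.0 (shut) to 1.0 (fully open).
Only numpy, scipy, OpenCV 4.12 (cv2) and the standard library are available. Lean on these libraries where they do the work, as an engineer would, in place of code of your own. Each camera call takes 0.05 s, during which the arm holds its last target.

## Working session

There is one attempt and no reset: what is moved stays moved. The work goes in short steps, Python scripts to look and compute and a tool call to move; the robot and the scene stay as the last step left them, time stands still between calls to the robot, and variables do not carry over. Pictures are saved under pics/ and viewed, and the job is handed in when it is done.

Besides the shell and the picture viewer there is one more tool, called as name(argument=value, ...), one argument or row to a line, values as JSON. send_rows: Moves the arm, as the interface text tells. Its arguments: {"type":"object","properties":{"motion":{"type":"array","items":{"type":"array","items":{"type":"array","items":{"type":"number"}}}},"fingers":{"type":"number"}},"required":["motion"]}

```bash
ls; mkdir -p pics
python3 - <<'E'
from plant import manip
import cv2
s=manip.state();print(s)
for n in("scene","top","wrist"):
    f=manip.grab_frame(n);cv2.imwrite(f"pics/{n}0.png",f[:,:,::-1]);print(n,manip.calibration(n))
E
```

```text
pics
{'time': 0.0, 'joint_pos': array([-1.46702021e+00,  5.33478163e-02,  1.61430231e+00, -3.20328300e-05,
        1.47598313e+00, -1.18974030e-01]), 'joint_vel': array([-2.63849668e-03,  4.64659032e-04,  2.39993121e-05,  2.89017245e-04,
       -4.33693758e-04,  5.56921353e-04]), 'joint_efforts': array([ 2.04473254e-03, -3.93682158e+01, -3.70178175e+01,  4.45964332e-06,
        7.26555591e-03,  8.80534472e-07]), 'tool_pos': array([ 0.13800614, -0.60887647,  0.20226371]), 'tool_rot': array([-0.07787086, -0.70271942, -0.07931392,  0.702731  ]), 'contact_force': array([-1.0246619,  0.1673664,  0.0404997]), 'ft_torque': array([ 0.02412783,  0.02916431, -0.01632226]), 'gripper_width': 0.9970218389584761}
scene {'mtx': array([[538.45871927,   0.        , 317.79207728],
       [  0.        , 538.45871927, 243.94419294],
       [  0.        ,   0.        ,   1.        ]]), 'cam_to_world': array([[ 0.43563637, -0.58375396,  0.68516587,  1.30706103],
       [ 0.89988939,  0.26511709, -0.34628314, -0.39106753],
       [ 0.02049497,  0.76742703,  0.64080864,  0.80426275],
       [ 0.        ,  0
[... 387 characters left out ...]
-02],
       [-9.00051035e-03,  1.96729569e-01,  9.80416477e-01,
         1.68836138e+00],
       [ 0.00000000e+00,  0.00000000e+00,  0.00000000e+00,
         1.00000000e+00]])}
wrist {'mtx': array([[371.64829954,   0.        , 320.47747163],
       [  0.        , 371.64829954, 244.05756414],
       [  0.        ,   0.        ,   1.        ]]), 'hand_eye': array([[ 4.40117359e-04,  3.02737259e-01, -9.53073952e-01,
        -1.70067659e-01],
       [ 9.99999798e-01, -5.71058621e-04,  2.80394346e-04,
         6.59554764e-04],
       [-4.59375281e-04, -9.53073883e-01, -3.02737450e-01,
        -7.74800812e-02],
       [ 0.00000000e+00,  0.00000000e+00,  0.00000000e+00,
         1.00000000e+00]])}
```

View pics/scene0.png

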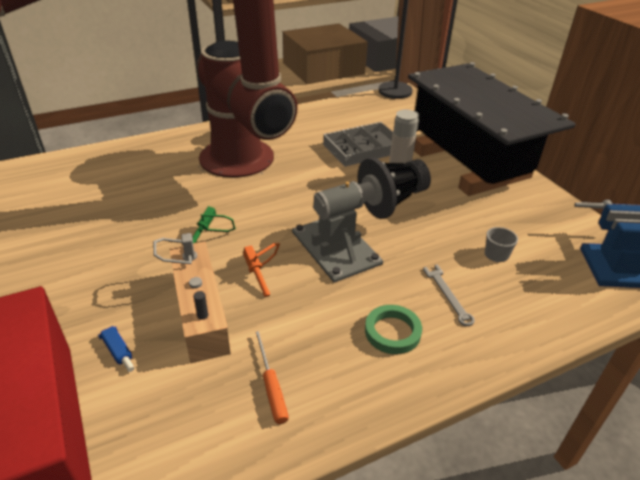

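View pics/top0.png

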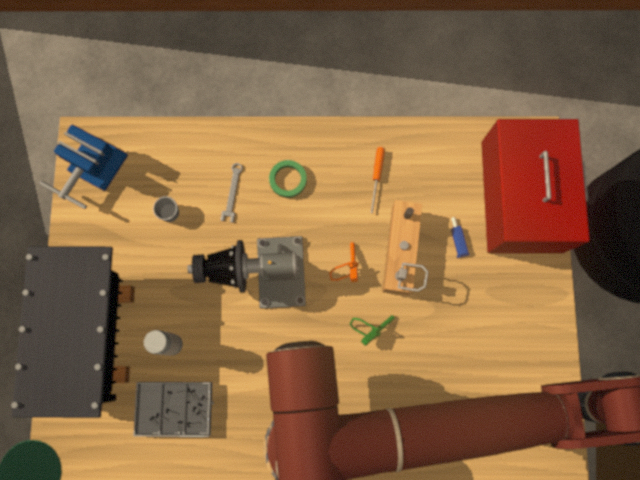

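View pics/wrist0.png

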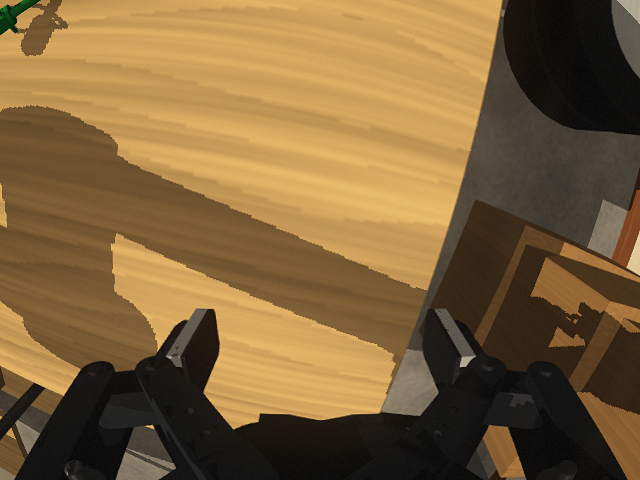

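```bash
cat > h.py <<'E'
from plant import manip
import numpy as np, cv2
from scipy.spatial.transform import Rotation as R
def c2w(name,p,s=None):
    c=manip.calibration(name)
    if name=="wrist":
        s=s or manip.state()
        T=np.eye(4);q=s["tool_rot"];T[:3,:3]=R.from_quat([q[1],q[2],q[3],q[0]]).as_matrix();T[:3,3]=s["tool_pos"]
        M=T@c["hand_eye"]
    else: M=c["cam_to_world"]
    return (M@np.append(p,1))[:3]
def ray(name,px,s=None):
    c=manip.calibration(name);K=c["mtx"]
    x=(px[0]-K[0,2])/K[0,0];y=(px[1]-K[1,2])/K[1,1]
    if name=="wrist":
        r=np.hypot(x,y);d=np.array([x/r*np.sin(r),-y/r*np.sin(r),-np.cos(r)])
    else: d=np.array([x,-y,-1.])
    o=c2w(name,[0,0,0],s);e=c2w(name,d,s)-o
    return o,e/np.linalg.norm(e)
def atz(name,px,z,s=None):
    o,d=ray(name,px,s);return o+d*(z-o[2])/d[2]
def tri(rays):
    A=np.zeros((3,3));b=np.zeros(3)
    for o,d in rays:
        P=np.eye(3)-np.outer(d,d);A+=P;b+=P@o
    p=np.linalg.solve(A,b);return p,[np.linalg.norm((np.eye(3)-np.outer(d,d))@(p-o)) for o,d in rays]
def proj(name,p,s=None):
    c=manip.calibration(name);K=c["mtx"]
    if name=="wrist":
        M=np.eye(4)
        o=c2w(name,[0,0,0],s);A=np.array([c2w(name,e,s)-o for e in np.eye(3)]);q=A@(np.array(p)-o)
        v=np.array([q[0],-q[1],-q[2]]);r=np.hypot(v[0],v[1]);t=np.arctan2(r,v[2]);u=v[:2]/r*t
    else:
        M=np.linalg.inv(c["cam_to_world"]);q=(M@np.append(p,1))[:3];u=np.array([q[0]/-q[2],-q[1]/-q[2]])
    return u[0]*K[0,0]+K[0,2],u[1]*K[1,1]+K[1,2]
def det(q,cams,f="landmark_of",n=3):
    for c in cams:
        s=manip.state()
        for d in getattr(manip,f)(q,c)[:n]:
            w=c2w(c,d["centre"],s);print(q,c,f[:4],round(d["confidence"],2),w.round(4),np.array(proj(c,w,s)).round(0))
def pic(c,name,crop=None,k=1):
    s=manip.state();f=manip.grab_frame(c)
    if crop: f=f[crop[1]:crop[3],crop[0]:crop[2]]
    cv2.imwrite(f"pics/{name}.png",cv2.resize(f[:,:,::-1],None,fx=k,fy=k,interpolation=cv2.INTER_CUBIC));return s
E
python3 - <<'E'
from h import *
manip.grab_frame("scene");manip.grab_frame("top")
for q in ["stand","nut_end","axis_at_hole","pin","grip","loop_bar","block","clevis","drift","spray"]: det(q,["scene","top"])
print(manip.state()["time"])
f=manip.grab_frame("top");cv2.imwrite("pics/top1.png",cv2.resize(f[180:320,180:480,::-1],None,fx=2.6,fy=2.6))
f=manip.grab_frame("scene");cv2.imwrite("pics/scene1.png",cv2.resize(f[120:360,140:440,::-1],None,fx=2.5,fy=2.5))
E
```

```text
stand scene land 0.57 [ 0.4733  0.0714 -0.0036] [333. 249.]
stand top land 0.75 [4.715e-01 6.840e-02 4.000e-04] [283. 273.]
stand top land 0.61 [ 0.4333 -0.3129  0.107 ] [424. 282.]
nut_end scene land 0.96 [0.4602 0.3122 0.1345] [425. 172.]
nut_end top land 0.84 [0.4596 0.3082 0.134 ] [189. 270.]
axis_at_hole scene land 0.95 [0.4788 0.0473 0.1348] [327. 204.]
axis_at_hole scene land 0.62 [ 0.752   0.0599 -0.0009] [393. 333.]
axis_at_hole top land 0.73 [0.4774 0.0461 0.1371] [288. 263.]
axis_at_hole top land 0.73 [ 4.715e-01  7.060e-02 -3.000e-04] [282. 273.]
axis_at_hole top land 0.67 [ 0.7466 -0.1982  0.0025] [375. 180.]
pin scene land 0.93 [ 0.3064 -0.1913  0.0258] [201. 227.]
pin scene land 0.75 [ 0.4941 -0.127   0.0274] [256. 268.]
pin scene land 0.72 [ 0.4538 -0.2522  0.0788] [189. 255.]
pin top land 0.66 [ 0.4531 -0.2554  0.0743] [400. 276.]
pin top land 0.62 [ 0.309  -0.1921  0.0314] [376. 330.]
pin top land 0.56 [ 0.4917 -0.1288  0.0277] [353. 265.]
grip scene land 0.94 [ 0.287  -0.1668  0.0399] [208. 215.]
grip scene land 0.92 [ 0.4652 -0.1268  0.0399] [251. 256.]
grip scene
[... 362 characters left out ...]
and 0.59 [ 0.4619 -0.0665  0.0369] [276. 248.]
loop_bar top land 0.63 [ 0.4362 -0.3163  0.1063] [425. 281.]
loop_bar top land 0.59 [ 0.3358 -0.1253  0.0312] [352. 320.]
loop_bar top land 0.43 [ 0.4628 -0.0673  0.0386] [331. 274.]
block scene land 0.69 [ 0.5413 -0.2662 -0.0006] [200. 312.]
block top land 0.79 [ 0.5395 -0.2657  0.0023] [400. 250.]
block top land 0.26 [0.4793 0.0417 0.1353] [290. 262.]
clevis scene land 0.47 [ 0.5393 -0.2608  0.0733] [198. 284.]
clevis top land 0.52 [ 0.5385 -0.2689  0.0735] [405. 245.]
drift top land 0.64 [ 0.6213 -0.2769  0.078 ] [407. 215.]
spray scene land 0.28 [ 0.5438 -0.2664 -0.0033] [200. 314.]
spray top land 0.69 [0.2693 0.3751 0.0031] [171. 345.]
1.25
```

View pics/top1.png

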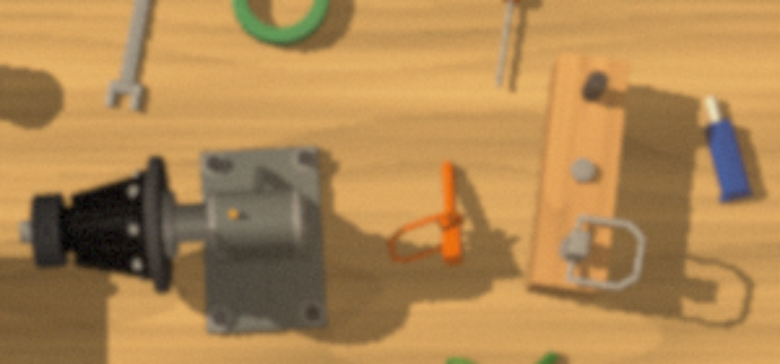

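View pics/scene1.png

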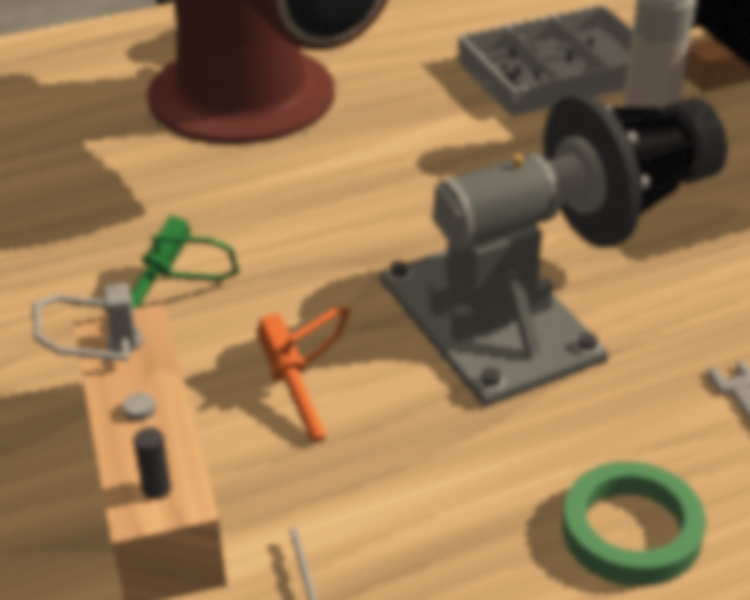

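Run:
```python
from h import *
s=manip.state();q=s["tool_rot"];print(R.from_quat([q[1],q[2],q[3],q[0]]).as_matrix().round(3))
```

```text
[[-0.     0.221 -0.975]
 [-0.    -0.975 -0.221]
 [-1.     0.     0.   ]]
```

send_rows(
  motion=[
    [[2.0,2.3,2.0,0,0,-0.03],[2.4,2.8,1.5,0,0,-0.03],[2.4,2.8,1.5,0,0,-0.03],[2.4,2.8,1.5,0,0,-0.03],[2.4,2.8,1.5,0,0,-0.03],[2.4,2.8,1.2,0,0,-0.03],[2.4,2.8,1.2,0,0,-0.03],[2.4,2.8,1.0,0,0,-0.03],[2.4,2.8,1,0,0,-0.03],[2.4,2.8,1,0,0,-0.03],[2.4,2.8,1,0,0,0],[2,2.8,0,0,0,0]],
  ],
  fingers=0,
)

```text
time: 2.35
tool_pos: [0.4198, -0.2774, 0.3504]
tool_rot: [-0.026, 0.708, -0.028, -0.705]
contact_force: [0.1, -0.2, 0.4]
gripper_width: 0.998
```

Run:
```python
from h import *
import pickle
s=pic("wrist","w1");print(s["time"],s["tool_pos"].round(4),s["joint_vel"].round(2))
pickle.dump(s,open("s1.pkl","wb"))
for q in ["pin","grip","loop_bar","clevis","block","stand","axis_at_hole"]: det(q,["wrist"])
```

```text
2.35 [ 0.4198 -0.2774  0.3504] [ 0.82  0.01  0.03 -0.   -0.02  0.81]
pin wrist land 0.83 [ 0.4967 -0.1263  0.03  ] [208. 144.]
pin wrist land 0.72 [ 0.4574 -0.2468  0.073 ] [297. 168.]
pin wrist land 0.71 [ 0.3114 -0.1861  0.0297] [265. 271.]
grip wrist land 0.8 [ 0.4644 -0.1238  0.0352] [205. 167.]
grip wrist land 0.72 [ 0.4554 -0.2481  0.0974] [294. 170.]
grip wrist land 0.66 [ 0.2902 -0.1646  0.0383] [249. 286.]
loop_bar wrist land 0.98 [ 0.4578 -0.0649  0.0302] [166. 175.]
loop_bar wrist land 0.97 [ 0.4421 -0.315   0.1072] [353. 177.]
loop_bar wrist land 0.67 [ 0.3383 -0.1215  0.0315] [215. 254.]
clevis wrist land 0.74 [ 0.5385 -0.2642  0.072 ] [301.  96.]
block wrist land 0.66 [ 0.5366 -0.2712 -0.0052] [308. 101.]
stand wrist land 0.6 [ 0.4662  0.0711 -0.0006] [ 98. 179.]
stand wrist land 0.41 [ 2.634e-01  3.744e-01 -1.000e-04] [ 12. 298.]
axis_at_hole wrist land 0.73 [0.473  0.0432 0.1264] [ 62. 186.]
axis_at_hole wrist land 0.55 [ 0.5338 -0.2694 -0.0071] [306. 103.]
axis_at_hole wrist land 0.2 [ 0.7456  0.0591 -0.0029] [91. 10.]
```

View pics/w1.png

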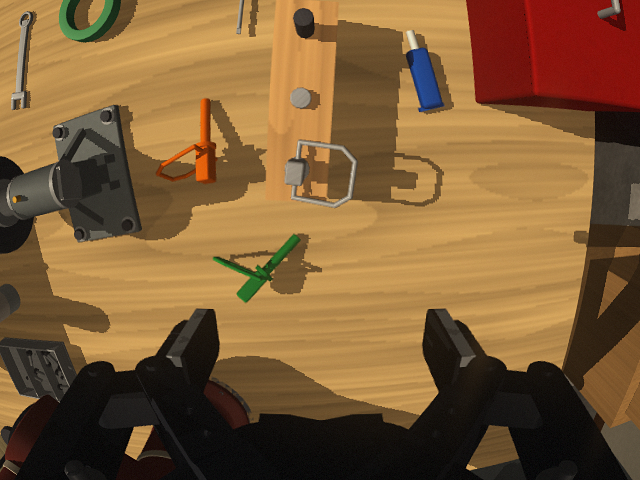

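send_rows(
  motion=[
    [[0.3,3,0,0,0,0],[0.3,4,0,-0.03,0,0],[0.3,4,0,-0.03,0,0],[0.3,4,0,-0.03,0,0],[0.3,4,0,-0.04,0,0],[0.3,4,0,-0.04,0,0],[0.3,4,0,-0.04,0,0],[0.3,4,0,-0.04,0,0],[0.3,4,0,-0.04,0,0],[0.3,4,0,-0.04,0,0],[0.3,4,0,-0.04,0,0],[0.3,4,0,-0.04,0,0]],
  ],
  fingers=1,
)

```text
time: 3.75
tool_pos: [0.4541, 0.1926, 0.3477]
tool_rot: [0.117, 0.698, -0.172, -0.686]
contact_force: [1.5, -0.2, -0.4]
gripper_width: -0.006
```

send_rows(
  motion=[
    [[0.2,4,0,0,0,0],[0.2,4,0,0,0,0],[0.2,4,0,0,0,0],[0,4,0,0,0,0],[0,3,0,0,0,0],[0,2,0,0,0,0],[0,0,0,0,0,0],[0,0,0,0,0,0]],
  ],
)

```text
time: 4.42
tool_pos: [0.4608, 0.4012, 0.3465]
tool_rot: [0.118, 0.697, -0.171, -0.687]
contact_force: [-0.2, -1.4, 0.4]
gripper_width: -0.002
```

Run:
```python
from h import *
s=pic("wrist","w2");print(s["time"],s["tool_pos"].round(4),s["joint_vel"].round(2),s["joint_pos"].round(2))
q=s["tool_rot"];print(R.from_quat([q[1],q[2],q[3],q[0]]).as_matrix().round(3))
for q in ["nut_end","stand","spray"]: det(q,["wrist"])
```

```text
4.4167 [0.4608 0.4012 0.3465] [-0.02 -0.04  0.02 -0.    0.   -0.  ] [ 0.74  0.18  1.28 -0.32  1.95  2.31]
[[-0.001 -0.077 -0.997]
 [-0.4   -0.914  0.071]
 [-0.917  0.399 -0.03 ]]
nut_end wrist land 0.68 [0.4633 0.3098 0.1354] [319. 199.]
spray wrist land 0.81 [ 0.2675  0.3761 -0.0027] [254. 318.]
```

View pics/w2.png

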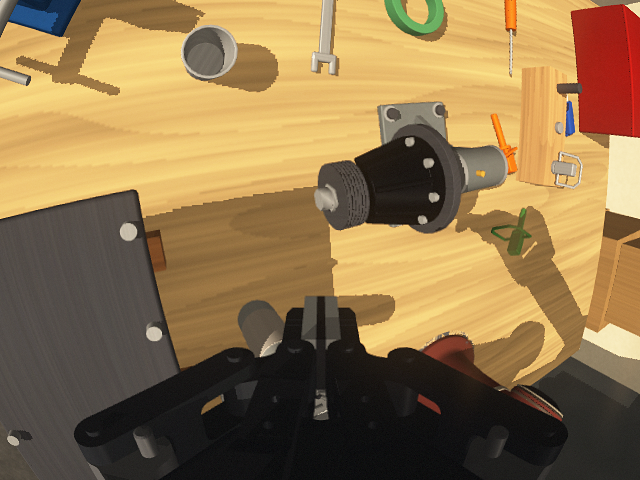

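send_rows(
  motion=[
    [[0,-0.4,-3.0,0,0,0],[0,-0.4,-3.9,0,0,0],[0,-0.4,-3.9,0,0,0],[0,-0.4,-3.9,0,0,0],[0,-0.4,-3.9,0,0,0],[0,-0.4,-2.0,0,0,0],[0,-1.0,-0.8,0,0,0],[0,-1.0,0,0,0,0],[0,-0.5,0,0,0,0],[0,0,0,0,0,0]],
  ],
)

```text
time: 5.45
tool_pos: [0.4615, 0.3519, 0.1365]
tool_rot: [0.115, 0.699, -0.17, -0.685]
contact_force: [-0.4, 0.3, 1.3]
gripper_width: -0.002
```

Run:
```python
from h import *
s=pic("wrist","w3");print(s["time"],s["tool_pos"].round(4),s["contact_force"].round(2))
for q in ["nut_end"]: det(q,["wrist"])
```

```text
5.45 [0.4615 0.3519 0.1365] [-0.41  0.26  1.3 ]
nut_end wrist land 0.9 [0.4637 0.3123 0.1351] [386. 267.]
```

View pics/w3.png

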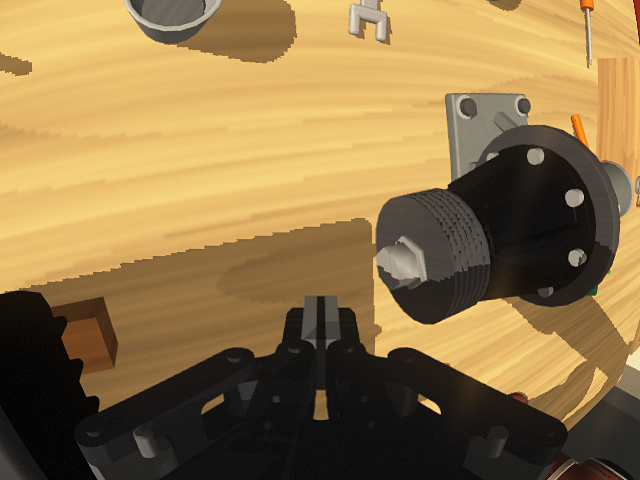

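send_rows(
  motion=[
    [[0,-0.5,-0.6,0,0,0],[0,-0.6,0,0,0,0],[0,-0.6,0,0,0,0],[0,-0.5,0,0,0,0],[0,-0.5,0,0,0,0],[0,-0.4,0,0,0,0],[0,0,0,0,0,0]],
  ],
)

```text
time: 6.13
tool_pos: [0.4601, 0.3207, 0.1275]
tool_rot: [0.117, 0.697, -0.171, -0.686]
contact_force: [0.2, 0.7, -0.2]
gripper_width: 0.001
```

send_rows(
  motion=[
    [[0.05,-0.4,0,0,0,0],[0.05,-0.4,0,0,0,0],[0.05,-0.4,0,0,0,0],[0,-0.4,0,0,0,0],[0,0,0,0,0,0]],
  ],
)

```text
time: 6.55
tool_pos: [0.4616, 0.3048, 0.1275]
tool_rot: [0.117, 0.697, -0.171, -0.686]
contact_force: [0.4, 0.1, 1.2]
gripper_width: 0.001
```

Run:
```python
from h import *
s=pic("wrist","w4");print(s["time"],s["tool_pos"].round(4),s["contact_force"].round(2))
for q in ["nut_end"]: det(q,["wrist"])
```

```text
6.55 [0.4616 0.3048 0.1275] [0.38 0.09 1.17]
nut_end wrist land 0.79 [0.4674 0.3089 0.1344] [317. 285.]
```

View pics/w4.png

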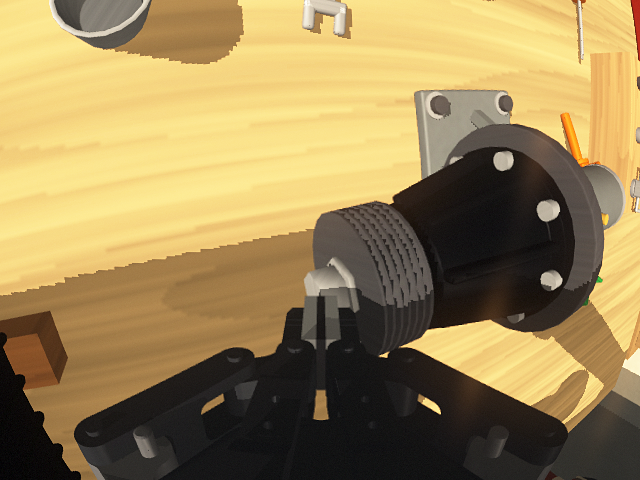

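Run:
```python
from h import *
pic("scene","s5",(340,120,480,240),5)
pic("top","t5",(150,220,310,320),4.5)
for q in ["nut_end"]: det(q,["scene","top"])
s=manip.state()
for p in (s["tool_pos"],[.461,.31,.135]): print([np.array(proj(c,p,s)).round(1) for c in ("scene","top","wrist")])
```

```text
nut_end scene land 0.81 [0.4623 0.3113 0.1351] [426. 173.]
nut_end top land 0.58 [0.4588 0.3086 0.1359] [188. 270.]
nut_end top land 0.25 [ 0.4373 -0.3145  0.1055] [424. 280.]
[array([422.9, 175.7]), array([190.1, 269.4]), array([319.7, 289.2])]
[array([424.8, 172.4]), array([187.8, 269.1]), array([317.6, 297.9])]
```

View pics/s5.png

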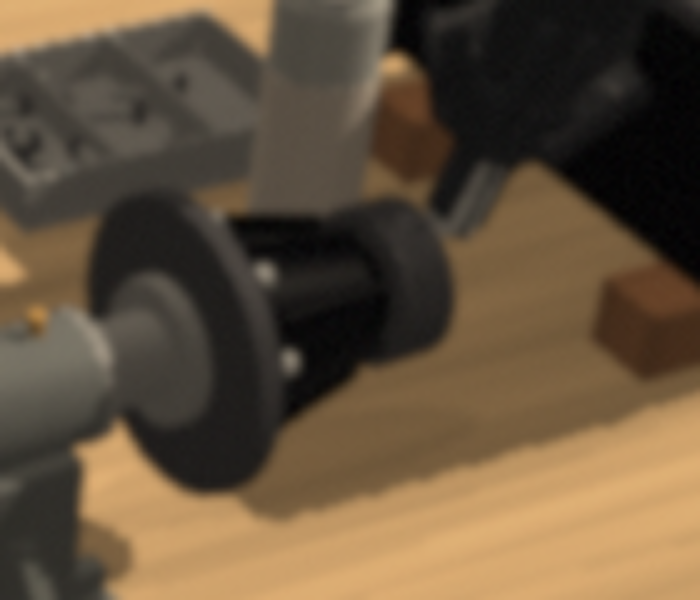

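View pics/t5.png

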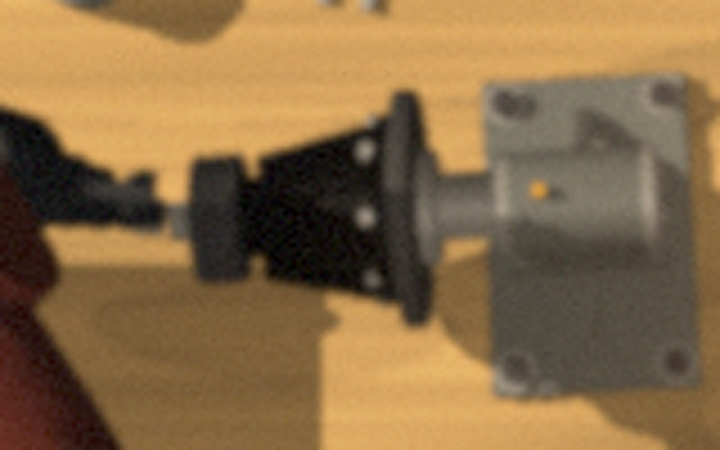

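Run:
```python
from h import *
s=manip.state()
f=cv2.imread("pics/w4.png");k=5;x0,y0=260,220
f=cv2.resize(f[y0:y0+110,x0:x0+150],None,fx=k,fy=k,interpolation=cv2.INTER_CUBIC)
a=np.array([-.068,.998,0]);
def circ(c,r,col):
    for t in np.linspace(0,2*np.pi,60):
        p=np.array(c)+r*(np.cos(t)*np.array([.998,.068,0])+np.sin(t)*np.array([0,0,1]))
        u=proj("wrist",p,s);cv2.circle(f,(int((u[0]-x0)*k),int((u[1]-y0)*k)),2,col,-1)
n=np.array([.461,.310,.135]);circ(n,.0125,(0,0,255));circ(n-.016*a,.0125,(0,255,255));circ(n-.016*a,.038,(0,255,0))
u=proj("wrist",s["tool_pos"],s);cv2.circle(f,(int((u[0]-x0)*k),int((u[1]-y0)*k)),6,(255,0,255),-1)
cv2.imwrite("pics/w4z.png",f)
```

```text
(no output)
```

View pics/w4z.png

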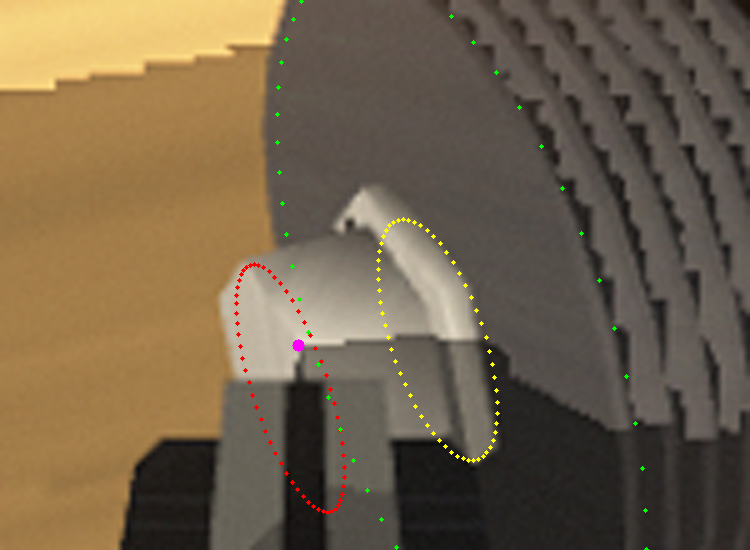

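Run:
```python
from h import *
s=manip.state();q=s["tool_rot"];M=R.from_quat([q[1],q[2],q[3],q[0]]).as_matrix()
for d in (0,.01,.02,.03):
  for y in (-.008,.008):
    p=s["tool_pos"]+M@[-d,y,0]
    print(d,y,p.round(3),[np.array(proj(c,p,s)).round(1) for c in ("scene","top","wrist")])
```

```text
0 -0.008 [0.462 0.313 0.124] [array([425.4, 176.3]), array([187.6, 269.3]), array([303.7, 289.1])]
0 0.008 [0.461 0.298 0.131] [array([420.3, 175.1]), array([192.6, 269.4]), array([335.6, 289.2])]
0.01 -0.008 [0.462 0.317 0.133] [array([427.4, 172.6]), array([185.3, 268.8]), array([302.8, 297.8])]
0.01 0.008 [0.461 0.302 0.14 ] [array([422.3, 171.4]), array([190.4, 268.8]), array([336.4, 297.8])]
0.02 -0.008 [0.462 0.321 0.143] [array([429.5, 168.9]), array([183. , 268.2]), array([301.9, 307.4])]
0.02 0.008 [0.461 0.306 0.149] [array([424.3, 167.6]), array([188.1, 268.3]), array([337.3, 307.5])]
0.03 -0.008 [0.462 0.325 0.152] [array([431.5, 165.1]), array([180.7, 267.6]), array([300.8, 318.1])]
0.03 0.008 [0.461 0.31  0.158] [array([426.3, 163.8]), array([185.8, 267.7]), array([338.2, 318.1])]
```

send_rows(
  motion=[
    [[0,1.5,0,0,0,0],[0,1.5,0,0,0,0],[0,0,-1.2,0,0,0],[0,0,-1.2,0,0,0],[0,0,0,0,0,0]],
  ],
)

```text
time: 7.27
tool_pos: [0.4596, 0.3338, 0.0996]
tool_rot: [0.119, 0.695, -0.172, -0.688]
contact_force: [0.6, 0.0, -0.7]
gripper_width: 0.001
```

Run:
```python
from h import *
s=pic("wrist","w6");print(s["time"],s["tool_pos"].round(4),s["contact_force"].round(2))
pic("scene","s6",(340,120,480,240),5)
```

```text
7.2667 [0.4596 0.3338 0.0996] [ 0.61  0.02 -0.67]
```

View pics/w6.png

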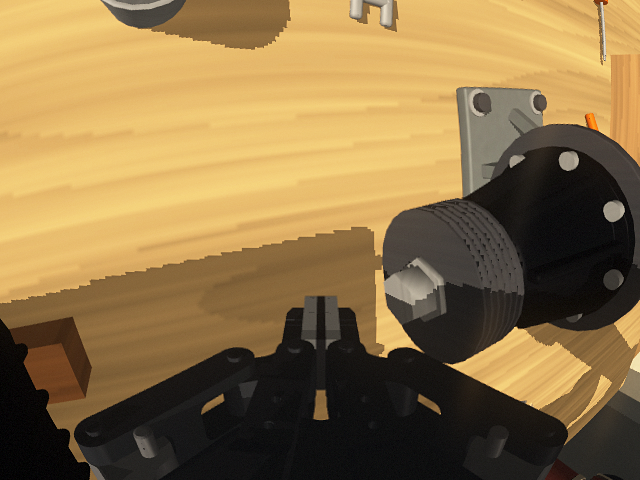

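View pics/s6.png

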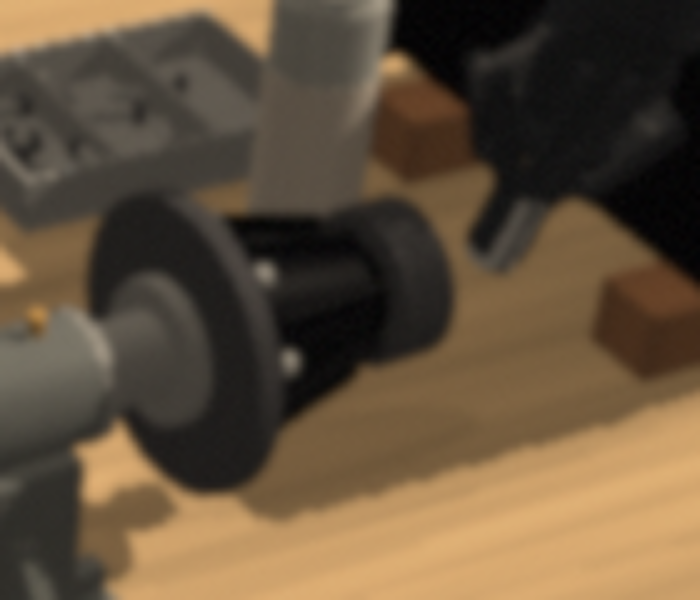

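Run:
```python
from h import *
s=manip.state();q=s["tool_rot"];M=R.from_quat([q[1],q[2],q[3],q[0]]).as_matrix()
for px in [(437,174),(438.5,174),(440,173)]:
  o,d=ray("scene",px)
  for x in (.45,.46,.47):
    p=o+d*(x-o[0])/d[0]; print(px,x,p.round(4),"tool:",(M.T@(p-s["tool_pos"])).round(4))
```

```text
(437, 174) 0.45 [0.45   0.3569 0.1122] tool: [-0.0187 -0.0157  0.0119]
(437, 174) 0.46 [0.46   0.3482 0.1203] tool: [-0.0226 -0.0053  0.0011]
(437, 174) 0.47 [0.47   0.3394 0.1284] tool: [-0.0265  0.0051 -0.0097]
(438.5, 174) 0.45 [0.45   0.3615 0.111 ] tool: [-0.0194 -0.0204  0.0123]
(438.5, 174) 0.46 [0.46   0.3527 0.1191] tool: [-0.0234 -0.0099  0.0014]
(438.5, 174) 0.47 [0.47   0.3439 0.1272] tool: [-0.0273  0.0006 -0.0094]
(440, 173) 0.45 [0.45   0.3655 0.1128] tool: [-0.0227 -0.0234  0.0125]
(440, 173) 0.46 [0.46   0.3567 0.1209] tool: [-0.0266 -0.0129  0.0017]
(440, 173) 0.47 [0.47   0.3479 0.129 ] tool: [-0.0304 -0.0023 -0.0091]
```

send_rows(
  motion=[
    [[0.1,-0.5,0,0,0,0],[0.1,-0.5,0,0,0,0],[0,-0.5,0,0,0,0],[0,-0.5,0,0,0,0],[0,-0.5,0,0,0,0],[0,0,0,0,0,0]],
  ],
)

```text
time: 7.87
tool_pos: [0.4637, 0.3097, 0.1038]
tool_rot: [0.117, 0.697, -0.171, -0.686]
contact_force: [1.3, -0.2, 0.1]
gripper_width: -0.0
```

send_rows(
  motion=[
    [[0,-0.5,0,0,0,0],[0,-0.5,0,0,0,0],[0,-0.4,0,0,0,0],[0,0,0,0,0,0]],
  ],
)

```text
time: 8.2
tool_pos: [0.4642, 0.2982, 0.104]
tool_rot: [0.116, 0.698, -0.169, -0.686]
contact_force: [1.3, 5.6, -1.1]
gripper_width: 0.002
```

Run:
```python
from h import *
s=pic("wrist","w7");print(s["time"],s["tool_pos"].round(4),s["contact_force"].round(2))
pic("scene","s7",(340,120,480,240),5)
det("nut_end",["wrist","scene"])
```

```text
8.2 [0.4642 0.2982 0.104 ] [ 1.27  5.61 -1.15]
nut_end wrist land 0.76 [0.4678 0.3045 0.1376] [337. 313.]
nut_end scene land 0.7 [0.4603 0.301  0.1303] [421. 175.]
```

View pics/w7.png

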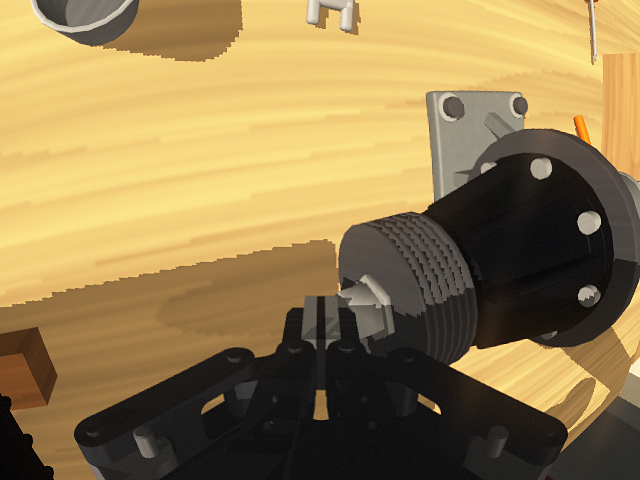

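View pics/s7.png

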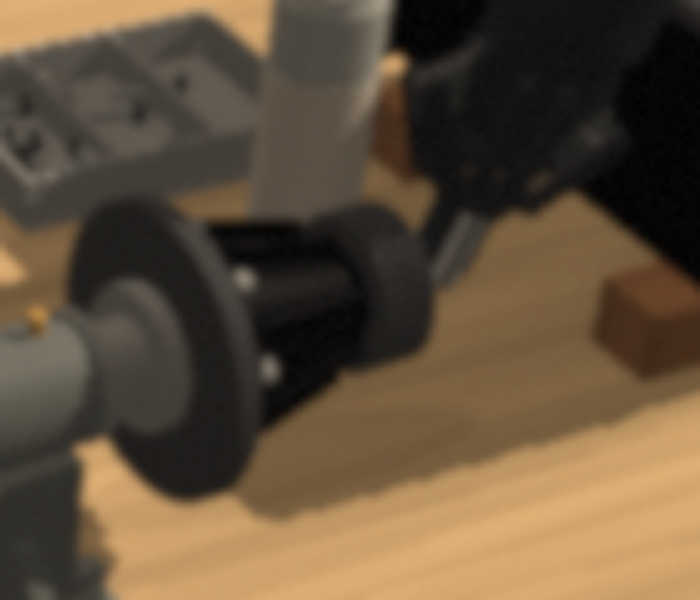

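send_rows(
  motion=[
    [[0,-0.5,0,0,0,0],[0,-0.5,0,0,0,0],[0,-0.5,0,0,0,0],[0,-0.5,0,0,0,0],[0,-0.3,0,0,0,0],[0,0,0,0,0,0]],
  ],
)

```text
time: 8.9
tool_pos: [0.465, 0.2755, 0.1041]
tool_rot: [0.115, 0.699, -0.168, -0.685]
contact_force: [3.1, 6.3, -1.5]
gripper_width: -0.002
```

send_rows(
  motion=[
    [[0,-0.3,0,0,0,0],[0,-0.3,0,0,0,0],[0,-0.2,0,0,0,0],[0,0,0,0,0,0]],
  ],
)

```text
time: 9.23
tool_pos: [0.4655, 0.2732, 0.1045]
tool_rot: [0.111, 0.701, -0.163, -0.685]
contact_force: [1.7, 23.2, -1.8]
gripper_width: -0.001
```

send_rows(
  motion=[
    [[0,-0.2,0,0,0,0],[0,-0.2,0,0,0,0],[0,0,0,0,0,0]],
  ],
)

```text
time: 9.48
tool_pos: [0.4657, 0.2732, 0.1047]
tool_rot: [0.109, 0.702, -0.159, -0.686]
contact_force: [1.2, 35.4, -2.5]
gripper_width: 0.003
```

send_rows(
  motion=[
    [[0,0,0,0,0,0],[0,0,0,0,0,0],[0,0,0,0,0,0],[0,1,0,0,0,0],[0,2,0,0,0,0],[0,2,0,0,0,0],[0,2,2,0,0,0],[0,0,4,0.04,0,0],[0,0,4,0.04,0,0],[0,0,4,0.04,0,0],[0,0,4,0.04,0,0],[0,0,4,0.04,0,0]],
  ],
)

```text
time: 10.48
tool_pos: [0.4632, 0.3313, 0.3257]
tool_rot: [0.046, 0.706, -0.1, -0.7]
contact_force: [1.1, 0.5, 0.3]
gripper_width: 0.0
```

Run:
```python
from h import *
s=pic("wrist","w8");print(s["time"],s["tool_pos"].round(4),s["contact_force"].round(2))
pic("scene","s8",(280,120,440,280),4)
pic("top","t8",(180,210,340,310),4.5)
for q in ["nut_end","axis_at_hole","stand"]: det(q,["scene","top","wrist"])
```

```text
10.4833 [0.4632 0.3313 0.3257] [1.14 0.46 0.26]
nut_end scene land 0.97 [0.4646 0.2741 0.1352] [413. 177.]
nut_end scene land 0.24 [ 0.542  -0.2642 -0.0007] [201. 312.]
nut_end top land 0.61 [0.4596 0.2728 0.1356] [202. 270.]
nut_end top land 0.59 [ 0.5658 -0.4347  0.0013] [459. 241.]
nut_end wrist land 0.82 [0.4681 0.2778 0.1328] [332. 202.]
nut_end wrist land 0.16 [ 0.5389 -0.2673 -0.0044] [582. 130.]
axis_at_hole scene land 0.73 [0.4813 0.0091 0.1358] [311. 208.]
axis_at_hole top land 0.94 [0.4785 0.0114 0.1363] [302. 263.]
axis_at_hole top land 0.5 [ 0.6501  0.4014 -0.0015] [169. 212.]
axis_at_hole wrist land 0.7 [0.4762 0.006  0.1266] [533. 175.]
axis_at_hole wrist land 0.41 [ 0.5361 -0.2625  0.0749] [612. 134.]
stand scene land 0.68 [ 0.4728  0.0713 -0.0033] [333. 248.]
stand top land 0.71 [0.4731 0.0709 0.0026] [282. 273.]
stand top land 0.3 [0.4636 0.2732 0.1355] [202. 268.]
```

View pics/s8.png

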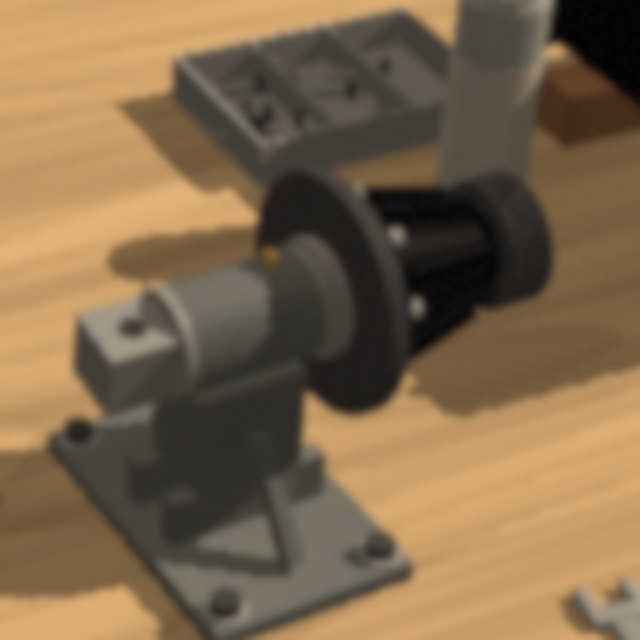

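View pics/t8.png

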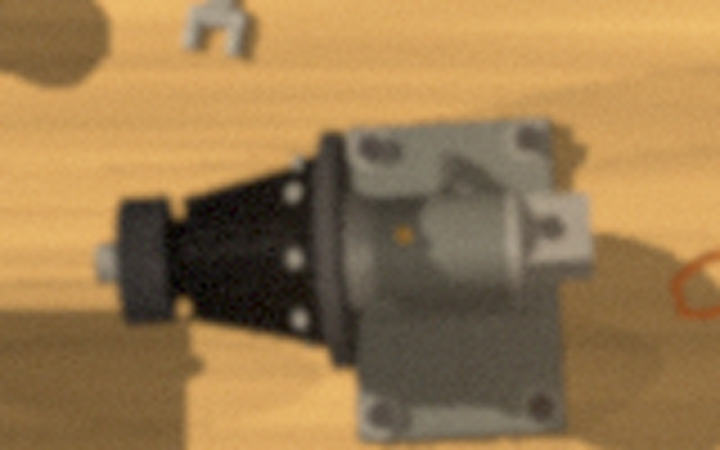

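Run:
```python
from h import *
print(tri([ray("scene",(313.7,201.7)),ray("top",(302.2,260.7))]))
print(atz("top",(302.2,260.7),.155),atz("scene",(313.7,201.7),.155))
b=[(383,150),(535,137),(542,405),(383,415)]
P=[atz("top",(x/4.5+180,y/4.5+210),.018) for x,y in b];print(np.round(P,4),np.mean(P,0))
for i,j in((1,0),(2,3)): v=P[j]-P[i];print(np.arctan2(-v[0],v[1]))
for i,j in((3,0),(2,1)): v=P[j]-P[i];print(np.arctan2(v[1],v[0]))
```

```text
(array([0.48187146, 0.01138867, 0.15205564]), [np.float64(0.0021603024412550063), np.float64(0.0021603024412549386)])
[0.48049804 0.00932285 0.155     ] [0.48617178 0.0116706  0.155     ]
[[0.5545 0.1185 0.018 ]
 [0.563  0.0225 0.018 ]
 [0.3933 0.0169 0.018 ]
 [0.3868 0.1154 0.018 ]] [0.47441025 0.06833014 0.018     ]
0.08874738670127041
0.06539436928868533
0.018537670062257424
0.033011029478677185
```

send_rows(
  motion=[
    [[0,-2,0,0.04,0,0],[0,-4,0,0.04,0,0],[0,-4,0,0.04,0,0],[0,-4,0,0.04,0,0],[0,-4,0,0.04,0,0],[0,-4,0,0.01,0,0],[0,-4,0,0,0,0],[0,-3,0,0,0,0],[0,-2,0,0,0,0],[0,0,0,0,0,0],[0,0,0,0,0,0]],
  ],
  fingers=0,
)

```text
time: 12.0
tool_pos: [0.4635, 0.0209, 0.3232]
tool_rot: [0.028, -0.706, 0.028, 0.707]
contact_force: [0.5, 0.2, 0.2]
gripper_width: 1.0
```

Run:
```python
from h import *
import pickle
s=pic("wrist","w9");print(s["time"],s["tool_pos"].round(4),s["joint_vel"].round(3))
q=s["tool_rot"];print(R.from_quat([q[1],q[2],q[3],q[0]]).as_matrix().round(3))
pickle.dump(s,open("s9.pkl","wb"))
for q in ["axis_at_hole","stand","pin","grip","loop_bar","clevis","drift"]: det(q,["wrist"])
```

```text
12.0 [0.4635 0.0209 0.3232] [ 0.04   0.004 -0.004  0.007  0.001  0.005]
[[-0.    -0.079 -0.997]
 [ 0.    -0.997  0.079]
 [-1.    -0.     0.001]]
axis_at_hole wrist land 0.73 [0.4776 0.0075 0.1286] [333. 193.]
stand wrist land 0.72 [0.4708 0.0728 0.0008] [282. 185.]
pin wrist land 0.89 [ 0.4542 -0.2522  0.0705] [533. 194.]
pin wrist land 0.85 [ 0.3112 -0.1892  0.0295] [473. 287.]
pin wrist land 0.55 [ 0.4948 -0.1273  0.0294] [435. 161.]
grip wrist land 0.93 [ 0.2902 -0.1676  0.0379] [461. 305.]
grip wrist land 0.73 [ 0.4539 -0.247   0.1016] [542. 199.]
grip wrist land 0.73 [ 2.672e-01  3.773e-01 -1.000e-04] [121. 324.]
loop_bar wrist land 0.97 [ 0.4618 -0.0631  0.0337] [388. 189.]
loop_bar wrist land 0.88 [ 0.4439 -0.3119  0.1164] [587. 208.]
loop_bar wrist land 0.63 [ 0.3367 -0.1233  0.0317] [432. 276.]
clevis wrist land 0.62 [ 0.5401 -0.2599  0.0759] [541. 128.]
drift wrist land 0.84 [ 0.6228 -0.2714  0.0719] [544.  64.]
```

View pics/w9.png

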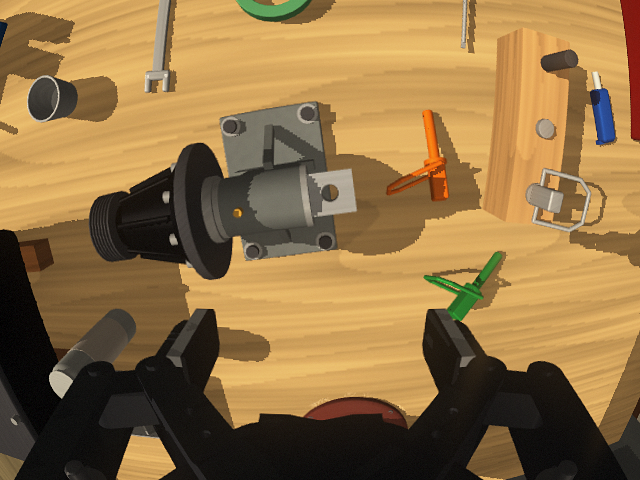

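Run:
```python
import cv2
f=cv2.imread("pics/w9.png");cv2.imwrite("pics/w9z.png",cv2.resize(f[140:260,210:370],None,fx=5,fy=5,interpolation=cv2.INTER_CUBIC))
```

```text
(no output)
```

View pics/w9z.png

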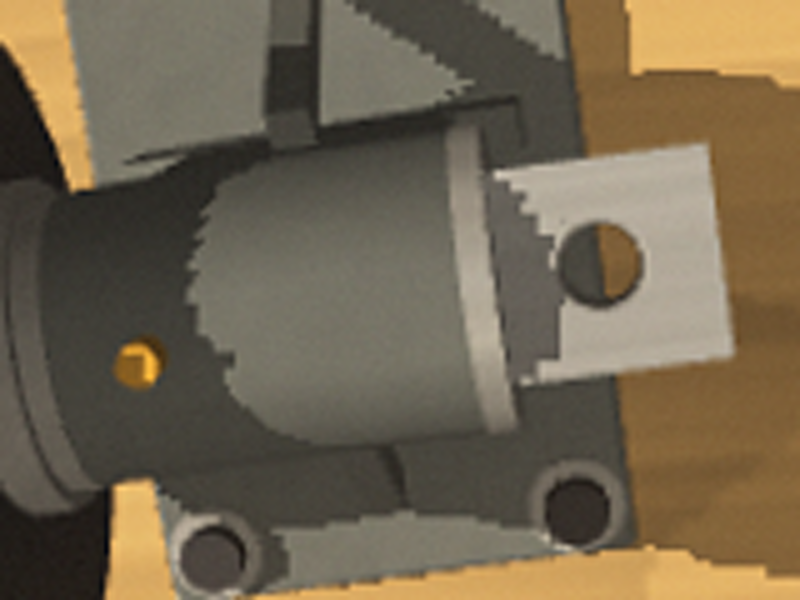

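Run:
```python
from h import *
import pickle
s=pickle.load(open("s9.pkl","rb"))
for n,p in dict(hole=(330,193),c1=(351.6,169),c2=(356.8,211.4),b1=(311,174),b2=(316,216.2)).items(): print(n,atz("wrist",p,.155,s).round(4))
print(tri([ray("scene",(313.7,201.7)),ray("top",(302.2,260.7)),ray("wrist",(330,193),s)]))
```

```text
hole [0.4821 0.0101 0.155 ]
c1 [ 0.503  -0.0112  0.155 ]
c2 [ 0.4629 -0.0136  0.155 ]
b1 [0.5011 0.0261 0.155 ]
b2 [0.4612 0.0248 0.155 ]
(array([0.481865  , 0.01092174, 0.15226898]), [np.float64(0.0025755014081067984), np.float64(0.0017595944636794938), np.float64(0.0008468766779134752)])
```

send_rows(
  motion=[
    [[0,-2,0,0,0,-0.02],[0,-4,-0.5,0,0,-0.02],[0,-4,-1,0,0,-0.02],[0,-4,-1,0,0,-0.02],[-0.4,-4,-1,0,0,-0.02],[-0.5,-4,-1,0,0,-0.02],[0,-3,-1,0,0,-0.01],[0,-2.2,-1,0,0,0],[0,0,-0.5,0,0,0],[0,0,0,0,0,0],[0,0,0,0,0,0]],
  ],
  fingers=0.4,
)

```text
time: 13.32
tool_pos: [0.4547, -0.2497, 0.2533]
tool_rot: [0.073, -0.703, 0.073, 0.704]
contact_force: [-0.1, 0.1, 0.1]
gripper_width: 0.601
```

Run:
```python
from h import *
import pickle
s=pic("wrist","w10");print(s["time"],s["tool_pos"].round(4),s["joint_vel"].round(3),s["gripper_width"])
pickle.dump(s,open("s10.pkl","wb"))
for q in ["pin","grip","loop_bar"]: det(q,["wrist"])
f=cv2.imread("pics/w10.png");cv2.imwrite("pics/w10z.png",cv2.resize(f[120:280,230:430],None,fx=4,fy=3.75,interpolation=cv2.INTER_CUBIC))
```

```text
13.3167 [ 0.4547 -0.2497  0.2533] [ 0.018 -0.018 -0.012 -0.002 -0.002 -0.001] 0.6008835542162194
pin wrist land 0.83 [ 0.4959 -0.1317  0.0315] [207. 190.]
pin wrist land 0.81 [ 0.3109 -0.1888  0.0309] [295. 327.]
pin wrist land 0.59 [ 0.4518 -0.2546  0.0739] [326. 213.]
grip wrist land 0.92 [ 0.4534 -0.2509  0.1042] [322. 220.]
grip wrist land 0.78 [ 0.4672 -0.1267  0.0389] [208. 217.]
grip wrist land 0.76 [ 0.2926 -0.166   0.0382] [280. 346.]
loop_bar wrist land 0.95 [ 0.4437 -0.3157  0.1082] [395. 217.]
loop_bar wrist land 0.76 [ 0.46   -0.0656  0.0355] [163. 234.]
```

View pics/w10.png

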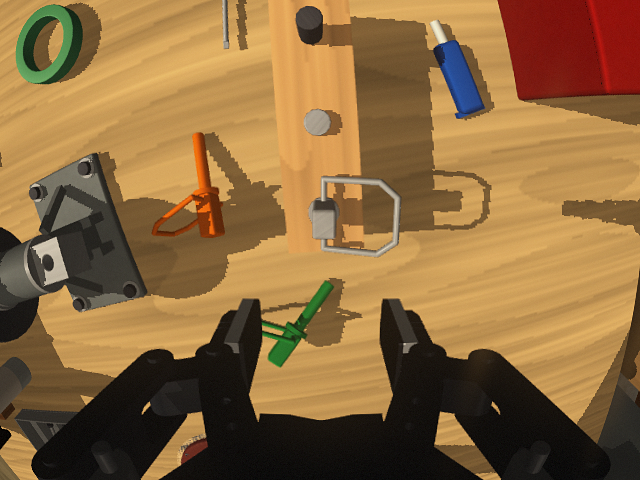

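View pics/w10z.png

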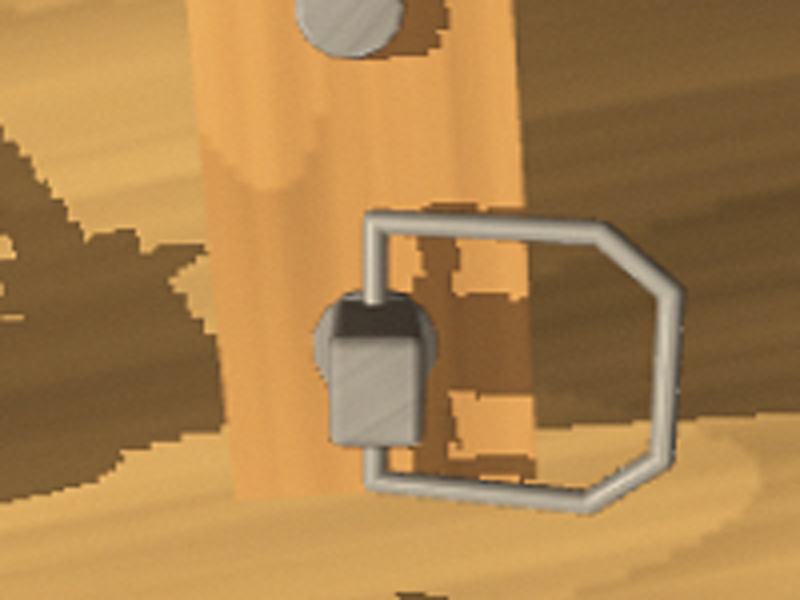

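Run:
```python
from h import *
import pickle
s=pickle.load(open("s10.pkl","rb"))
def z(x,y): return (230+x/4,120+y/3.75)
for p in [(330,337),(420,337),(418,445),(332,443),(375,390)]: print(atz("wrist",z(*p),.127,s).round(4))
for p in [(371,225),(371,483)]: print(atz("wrist",z(*p),.087,s).round(4))
for p in [(675,290),(665,460)]: print('bar',atz("wrist",z(*p),.109,s).round(4))
q=s["tool_rot"];print(R.from_quat([q[1],q[2],q[3],q[0]]).as_matrix().round(3))
f=manip.grab_frame("scene");cv2.imwrite("pics/s10.png",cv2.resize(f[140:340,100:340,::-1],None,fx=3.2,fy=3))
```

```text
[ 0.4684 -0.2464  0.127 ]
[ 0.4647 -0.2643  0.127 ]
[ 0.4407 -0.2591  0.127 ]
[ 0.4448 -0.2417  0.127 ]
[ 0.4548 -0.2529  0.127 ]
[ 0.4853 -0.2586  0.087 ]
[ 0.4209 -0.2453  0.087 ]
bar [ 0.4607 -0.3209  0.109 ]
bar [ 0.4202 -0.3125  0.109 ]
[[-0.    -0.205 -0.979]
 [ 0.001 -0.979  0.205]
 [-1.    -0.001  0.001]]
```

View pics/s10.png

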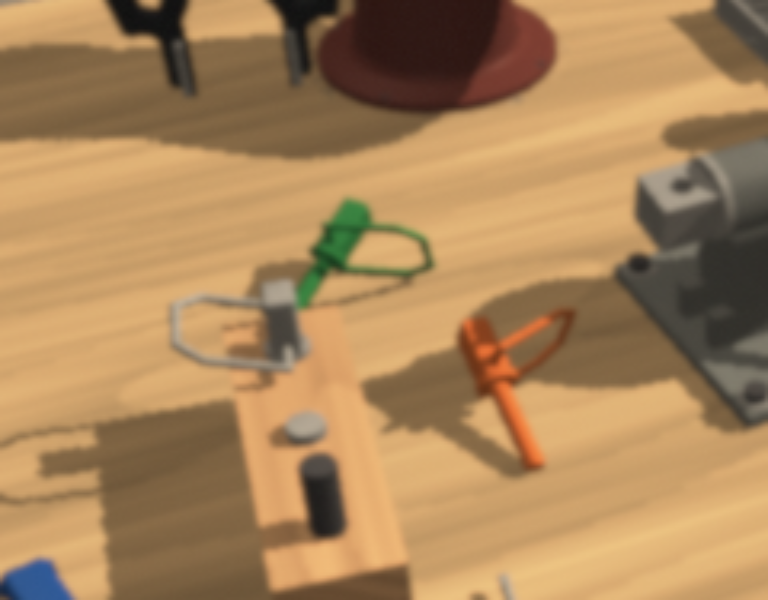

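Run:
```python
from h import *
s=manip.state();q=s["tool_rot"];M=R.from_quat([q[1],q[2],q[3],q[0]]).as_matrix()
for d in (0,.01,.02,.03,.04):
    print(d,[np.array(proj("scene",s["tool_pos"]+M@[-d,y,0],s)).round(1) for y in(-.026,.026)], [np.array(proj("wrist",s["tool_pos"]+M@[-d,y,-.011],s)).round(1) for y in(-.026,.026)])
```

```text
0 [array([192.7, 180.6]), array([163.6, 183.9])] [array([266.9, 268.5]), array([372. , 268.5])]
0.01 [array([192., 176.]), array([162.7, 179.3])] [array([264. , 276.2]), array([374.8, 276.3])]
0.02 [array([191.3, 171.3]), array([161.8, 174.6])] [array([260.9, 284.8]), array([377.8, 284.9])]
0.03 [array([190.6, 166.6]), array([160.9, 169.8])] [array([257.4, 294.4]), array([381.2, 294.5])]
0.04 [array([189.8, 161.8]), array([160., 165.])] [array([253.5, 305.2]), array([384.9, 305.3])]
```

send_rows(
  motion=[
    [[-0.1,-0.25,-2,0,0,0],[0,0,-3,0,0,0],[0,0,-3,0,0,0],[0,0,-3,0,0,0],[0,0,-2.5,0,0,0],[0,0,-1.8,0,0,0],[0,0,-1,0,0,0],[0,0,0,0,0,0],[0,0,0,0,0,0]],
  ],
)

```text
time: 14.32
tool_pos: [0.454, -0.2529, 0.0911]
tool_rot: [-0.073, 0.703, -0.073, -0.703]
contact_force: [0.3, 0.7, 0.4]
gripper_width: 0.602
```

Run:
```python
from h import *
s=pic("wrist","w11");print(s["time"],s["tool_pos"].round(4),s["contact_force"].round(2))
f=manip.grab_frame("scene");cv2.imwrite("pics/s11.png",cv2.resize(f[160:320,110:310,::-1],None,fx=4,fy=3.75,interpolation=cv2.INTER_CUBIC))
```

```text
14.3167 [ 0.454  -0.2529  0.0911] [0.33 0.75 0.43]
```

View pics/w11.png

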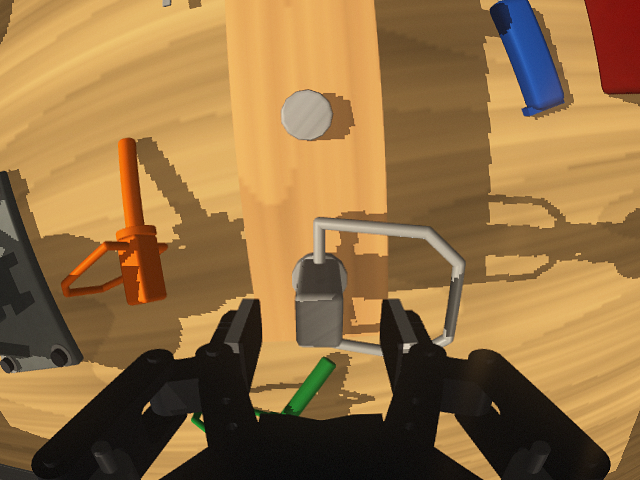

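View pics/s11.png

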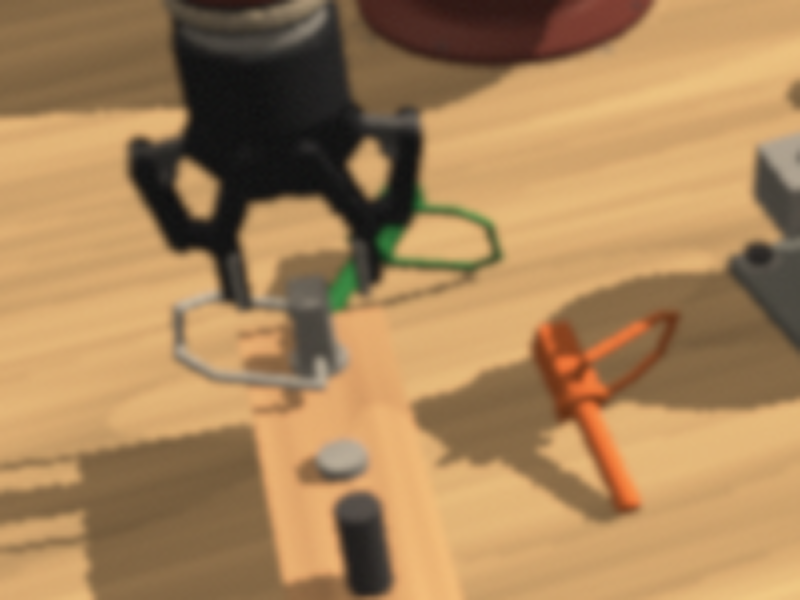

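send_rows(
  motion=[
    [[0,0,-0.8,0,0,0],[0,0,-0.8,0,0,0],[0,0,-0.8,0,0,0],[0,0,0,0,0,0],[0,0,0,0,0,0]],
  ],
)

```text
time: 14.83
tool_pos: [0.4529, -0.2525, 0.0654]
tool_rot: [0.074, -0.703, 0.073, 0.704]
contact_force: [-0.6, 0.6, -0.2]
gripper_width: 0.6
```

Run:
```python
from h import *
s=pic("wrist","w12");print(s["time"],s["tool_pos"].round(4),s["contact_force"].round(2))
f=manip.grab_frame("scene");cv2.imwrite("pics/s12.png",cv2.resize(f[160:320,110:310,::-1],None,fx=4,fy=3.75,interpolation=cv2.INTER_CUBIC))
```

```text
14.8333 [ 0.4529 -0.2525  0.0654] [-0.57  0.59 -0.24]
```

View pics/w12.png

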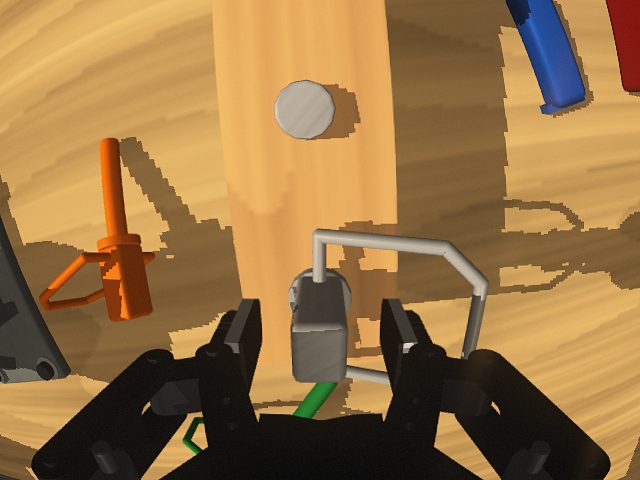

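View pics/s12.png

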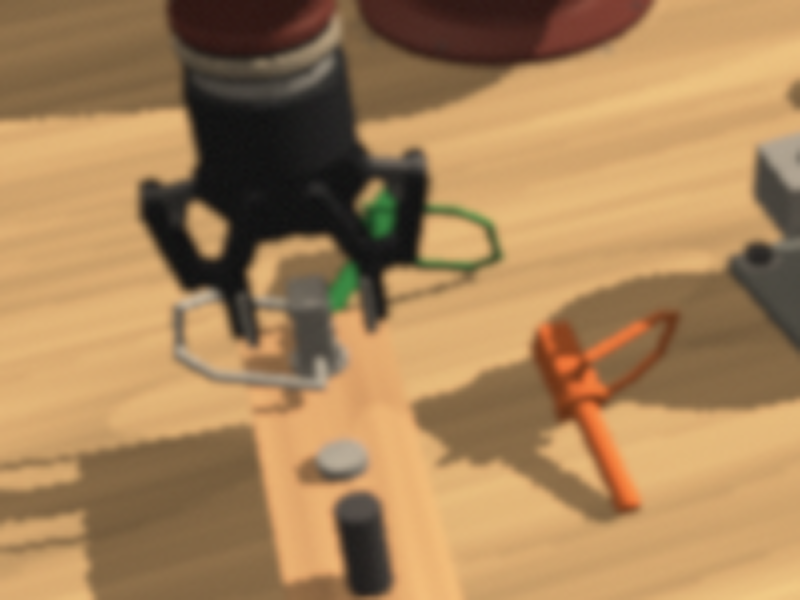

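send_rows(
  motion=[
    [[0.15,0,-0.2,0,0,0],[0,0,0,0,0,0],[0,0,0,0,0,0],[0,0,0,0,0,0],[0,0,0,0,0,0],[0,0,0,0,0,0]],
  ],
  fingers=1,
)

```text
time: 15.43
tool_pos: [0.4554, -0.253, 0.0648]
tool_rot: [-0.073, 0.704, -0.073, -0.703]
contact_force: [1.5, 1.0, 0.7]
gripper_width: 0.224
```

Run:
```python
from h import *
s=pic("wrist","w13");print(s["time"],s["tool_pos"].round(4),s["contact_force"].round(2),s["gripper_width"])
```

```text
15.4333 [ 0.4554 -0.253   0.0648] [1.47 1.01 0.74] 0.22432738889235973
```

View pics/w13.png

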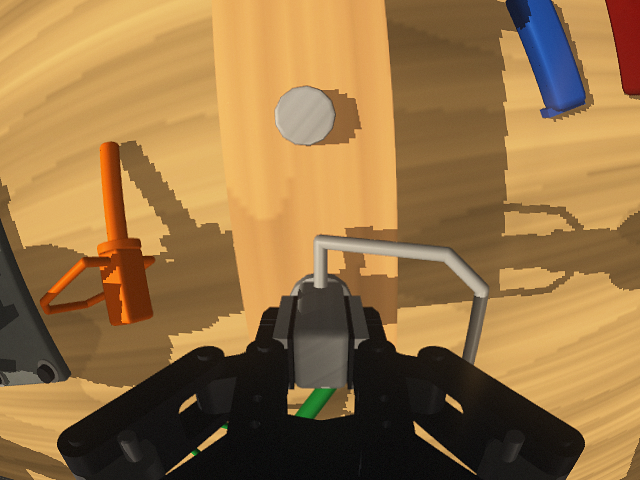

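send_rows(
  motion=[
    [[0,0,1,0,0,0],[0,0,1.5,0,0,0],[0,0,2,0,0,0],[0,0,2.5,0,0,0],[0,0,2.5,0,0,0],[0,0,2.5,0,0,0],[0,0,2.5,0,0,0],[0,0,2.5,0,0,0],[0,0,1.5,0,0,0],[0,0,0.5,0,0,0],[0,0,0,0,0,0]],
  ],
)

```text
time: 16.4
tool_pos: [0.4553, -0.2535, 0.256]
tool_rot: [-0.073, 0.704, -0.074, -0.703]
contact_force: [0.3, 0.1, -3.5]
gripper_width: 0.229
```

Run:
```python
from h import *
s=pic("wrist","w14");print(s["time"],s["tool_pos"].round(4),s["contact_force"].round(2),s["gripper_width"])
f=manip.grab_frame("scene");cv2.imwrite("pics/s14.png",cv2.resize(f[120:320,100:340,::-1],None,fx=3.2,fy=3,interpolation=cv2.INTER_CUBIC))
for q in ["pin","grip"]: det(q,["scene","wrist"],n=4)
```

```text
16.4 [ 0.4553 -0.2535  0.256 ] [ 0.33  0.15 -3.45] 0.22939989705470482
pin scene land 0.88 [ 0.4519 -0.2477  0.2682] [178. 175.]
pin scene land 0.71 [ 0.3089 -0.1891  0.0303] [202. 226.]
pin scene land 0.17 [ 0.7472 -0.199   0.0022] [269. 377.]
pin wrist land 0.94 [ 0.4915 -0.1299  0.0282] [205. 193.]
pin wrist land 0.9 [ 0.4551 -0.2547  0.262 ] [324. 295.]
grip scene land 0.98 [ 0.4554 -0.2541  0.2975] [172. 162.]
grip scene land 0.74 [ 0.2895 -0.1667  0.0393] [208. 216.]
grip scene land 0.62 [ 0.4706 -0.1277  0.0395] [251. 257.]
grip scene land 0.16 [ 0.4527 -0.2492  0.2688] [177. 175.]
grip wrist land 0.91 [ 0.4538 -0.2515  0.2863] [317. 324.]
grip wrist land 0.18 [ 0.5377 -0.2669 -0.0042] [318. 123.]
```

View pics/s14.png

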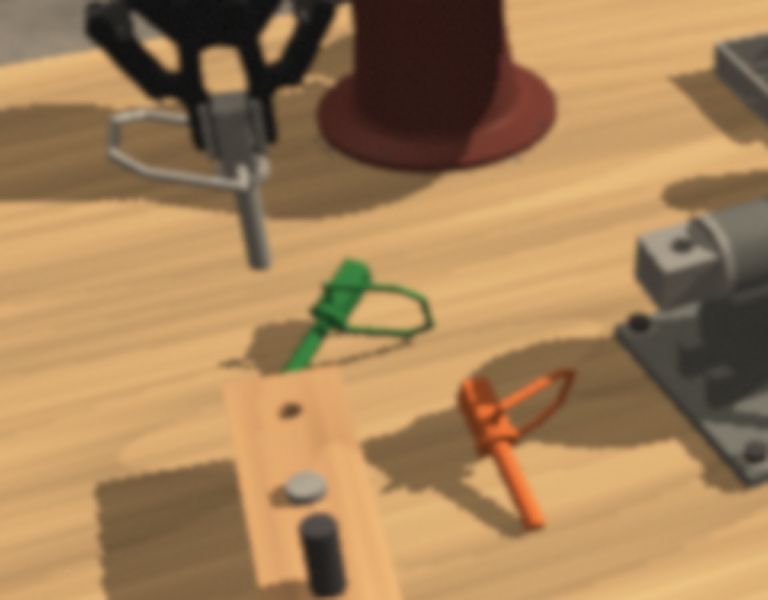

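send_rows(
  motion=[
    [[0.1,1.5,0.5,0,0,0.02],[0.3,3,0.3,0,0,0.03],[0.3,3.5,0.2,0,0,0.03],[0.4,3.5,0,0,0,0.03],[0.4,3.5,0,0,0,0.03],[0.4,3.5,0,0,0,0.03],[0.4,3.5,0,0,0,0.03],[0.4,2.5,0,0,0,0.03],[0,1.5,0,0,0,0.03],[0,0.35,0,0,0,0],[0,0,0,0,0,0],[0,0,0,0,0,0]],
  ],
)

```text
time: 17.7
tool_pos: [0.4819, 0.0104, 0.2643]
tool_rot: [-0.019, -0.707, -0.019, 0.707]
contact_force: [0.4, 0.2, -2.6]
gripper_width: 0.224
```

Run:
```python
from h import *
import pickle
s=pic("wrist","w15");print(s["time"],s["tool_pos"].round(4),s["contact_force"].round(2),s["gripper_width"])
q=s["tool_rot"];print(R.from_quat([q[1],q[2],q[3],q[0]]).as_matrix().round(3))
pickle.dump(s,open("s15.pkl","wb"))
f=manip.grab_frame("scene");cv2.imwrite("pics/s15.png",cv2.resize(f[100:260,220:420,::-1],None,fx=4,fy=3.75,interpolation=cv2.INTER_CUBIC))
f=manip.grab_frame("top");cv2.imwrite("pics/t15.png",cv2.resize(f[200:320,220:380,::-1],None,fx=5,fy=5,interpolation=cv2.INTER_CUBIC))
for q in ["pin","grip","axis_at_hole"]: det(q,["scene","wrist","top"],n=1)
```

```text
17.7 [0.4819 0.0104 0.2643] [ 0.4   0.19 -2.6 ] 0.22441755856465165
[[-0.     0.053 -0.999]
 [-0.    -0.999 -0.053]
 [-1.     0.     0.   ]]
pin scene land 0.96 [ 0.3081 -0.1936  0.028 ] [200. 227.]
pin wrist land 0.86 [0.4808 0.0082 0.2747] [322. 300.]
pin top land 0.58 [ 0.3105 -0.1938  0.0287] [377. 330.]
grip scene land 0.94 [0.4835 0.0114 0.306 ] [314. 136.]
grip wrist land 0.91 [ 0.4669 -0.1286  0.0355] [440. 222.]
grip top land 0.91 [ 0.2897 -0.1674  0.0407] [368. 337.]
axis_at_hole scene land 0.47 [ 7.462e-01 -1.978e-01  5.000e-04] [269. 377.]
axis_at_hole wrist land 0.83 [0.4799 0.0093 0.1306] [321. 225.]
axis_at_hole top land 0.76 [0.4824 0.0107 0.1372] [302. 261.]
```

View pics/w15.png

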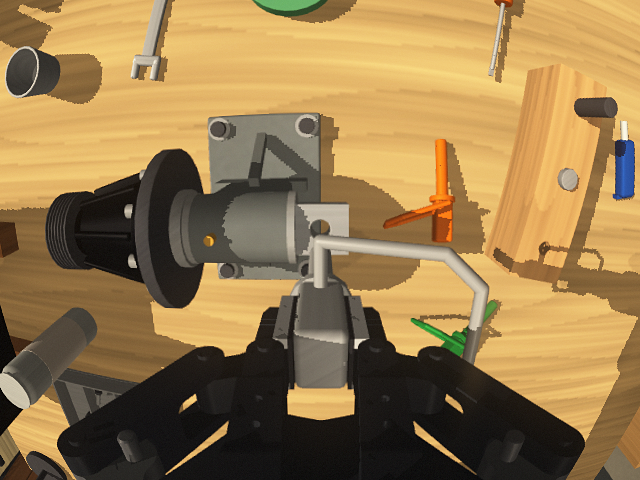

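View pics/s15.png

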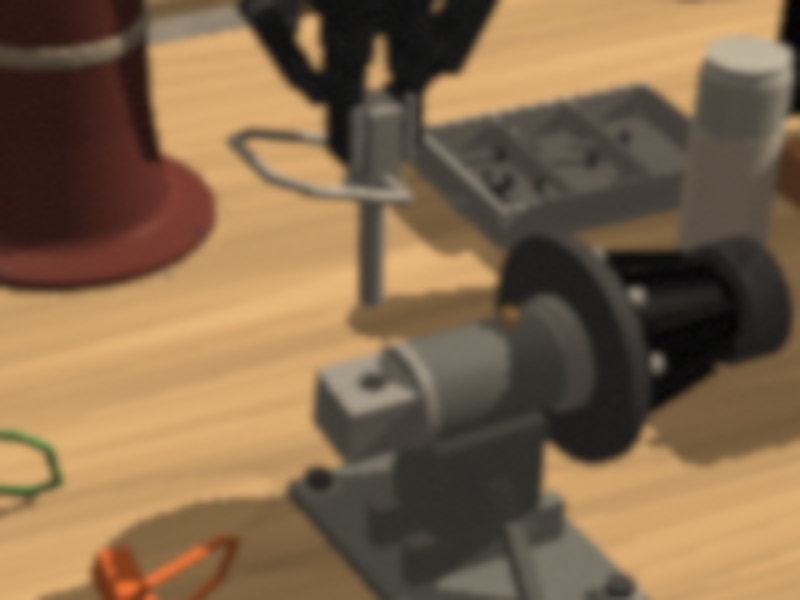

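Run:
```python
from h import *
s=manip.state();t=s["tool_pos"]
for z in (.327,.281,.275,.207,.155): print(z,np.array(proj("scene",[t[0],t[1],z])).round(1),np.array(proj("wrist",[t[0],t[1],z],s)).round(1))
# tip offset: solve for dx,dy? one ray
o,d=ray("scene",(312.75,180.8));print(o+d*(.207-o[2])/d[2])
f=manip.grab_frame("wrist");cv2.imwrite("pics/w15z.png",cv2.resize(f[190:310,260:400,::-1],None,fx=5,fy=5,interpolation=cv2.INTER_CUBIC))
```

```text
0.327 [313.6 125.7] [318.7 361.9]
0.281 [313.2 147.4] [319.2 303.6]
0.275 [313.1 150.1] [319.2 297.9]
0.207 [312.6 179.7] [319.6 251.8]
0.155 [312.3 200.8] [319.8 230.3]
[0.4857507 0.0088522 0.207    ]
```

View pics/w15z.png

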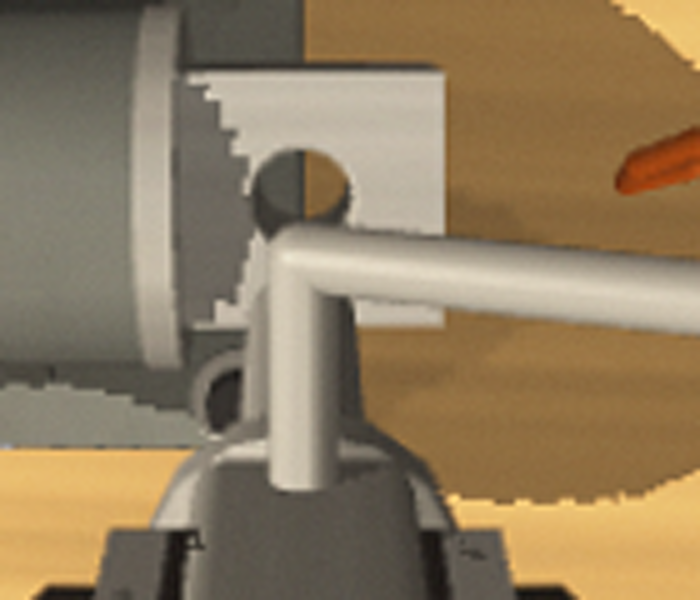

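View pics/t15.png

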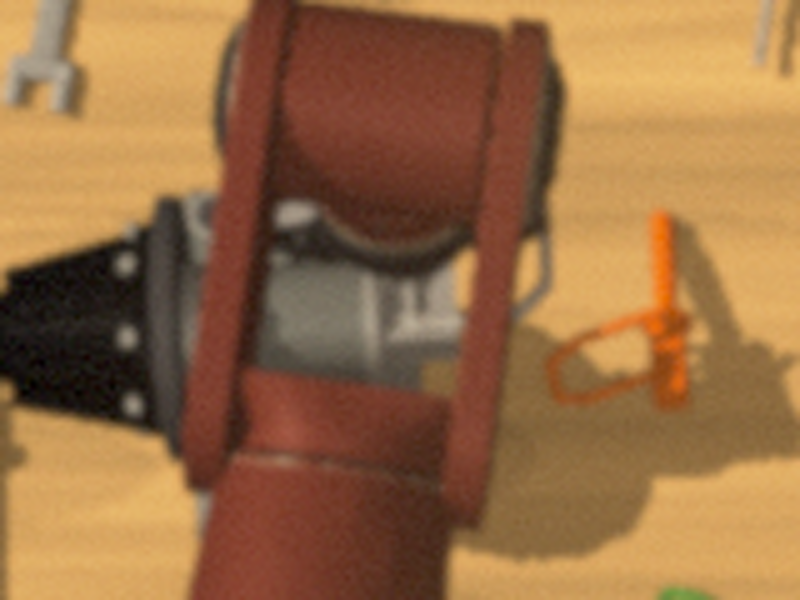

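send_rows(
  motion=[
    [[0,0,-1,0,0,0],[0,0,-1.5,0,0,0],[0,0,-1.2,0,0,0],[0,0,-0.6,0,0,0],[0,0,0,0,0,0],[0,0,0,0,0,0]],
  ],
)

```text
time: 18.85
tool_pos: [0.4818, 0.0105, 0.2209]
tool_rot: [-0.019, -0.706, -0.019, 0.707]
contact_force: [1.0, -0.2, -2.6]
gripper_width: 0.225
```

Run:
```python
from h import *
s=manip.state();print(s["time"],s["tool_pos"].round(4),s["contact_force"].round(2),s["ft_torque"].round(2))
f=manip.grab_frame("wrist");cv2.imwrite("pics/w16z.png",cv2.resize(f[180:310,240:400,::-1],None,fx=5,fy=4.6,interpolation=cv2.INTER_CUBIC))
f=manip.grab_frame("scene");cv2.imwrite("pics/s16.png",cv2.resize(f[120:240,270:390,::-1],None,fx=5,fy=5,interpolation=cv2.INTER_CUBIC))
```

```text
18.85 [0.4818 0.0105 0.2209] [ 0.97 -0.24 -2.62] [-0.01 -0.09 -0.03]
```

View pics/w16z.png

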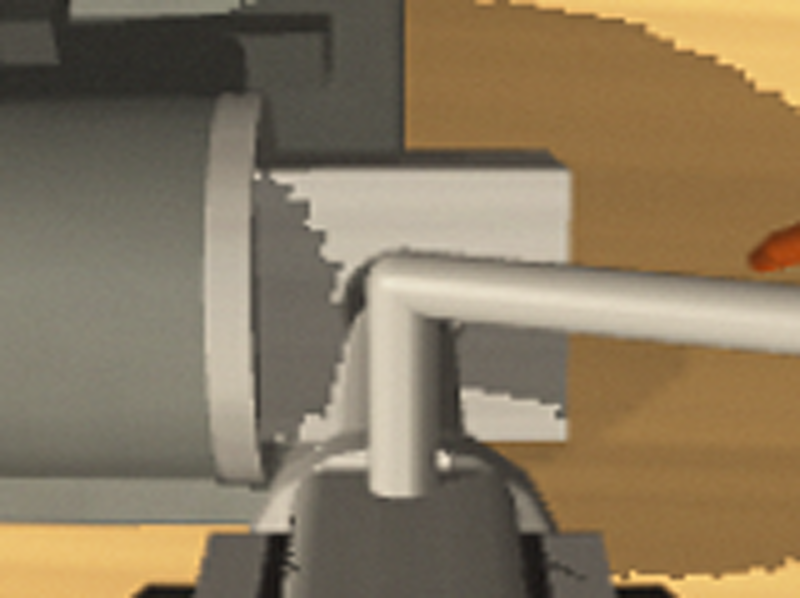

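View pics/s16.png

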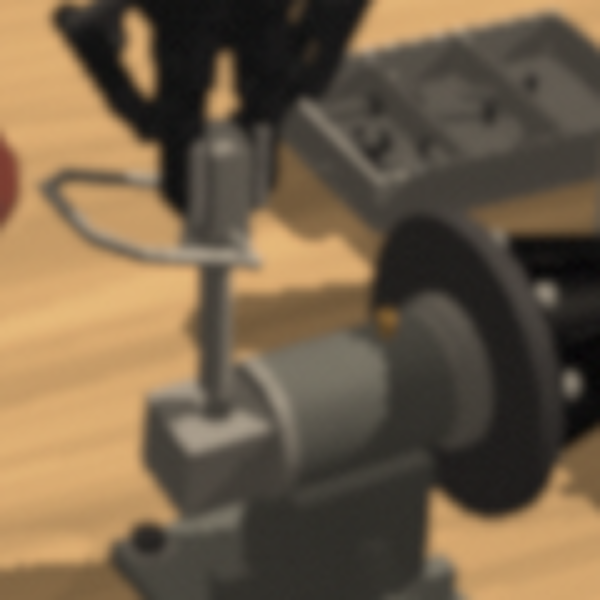

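send_rows(
  motion=[
    [[0,0,-0.3,0,0,0],[0,0,-0.3,0,0,0],[0,0,-0.3,0,0,0],[0,0,-0.2,0,0,0],[0,0,0,0,0,0]],
  ],
)

```text
time: 19.37
tool_pos: [0.4823, 0.0105, 0.2101]
tool_rot: [0.019, 0.707, 0.019, -0.707]
contact_force: [0.7, 0.7, -5.0]
gripper_width: 0.225
```

send_rows(
  motion=[
    [[0,0,-0.2,0,0,0],[0,0,-0.2,0,0,0],[0,0,0,0,0,0]],
  ],
)

```text
time: 19.62
tool_pos: [0.4823, 0.0105, 0.2063]
tool_rot: [0.019, 0.707, 0.019, -0.707]
contact_force: [2.4, -0.9, -3.4]
gripper_width: 0.225
```

send_rows(
  motion=[
    [[0,0,-0.2,0,0,0],[0,0,-0.2,0,0,0],[0,0,0,0,0,0]],
  ],
)

```text
time: 19.87
tool_pos: [0.4823, 0.0105, 0.2022]
tool_rot: [0.019, 0.707, 0.019, -0.707]
contact_force: [1.6, 0.2, -3.4]
gripper_width: 0.226
```

Run:
```python
from h import *
s=manip.state();print(s["time"],s["tool_pos"].round(4),s["contact_force"].round(2),s["ft_torque"].round(2))
f=manip.grab_frame("scene");cv2.imwrite("pics/s17.png",cv2.resize(f[120:240,270:390,::-1],None,fx=5,fy=5,interpolation=cv2.INTER_CUBIC))
```

```text
19.8667 [0.4823 0.0105 0.2022] [ 1.62  0.17 -3.42] [ 0.04 -0.57  0.04]
```

View pics/s17.png

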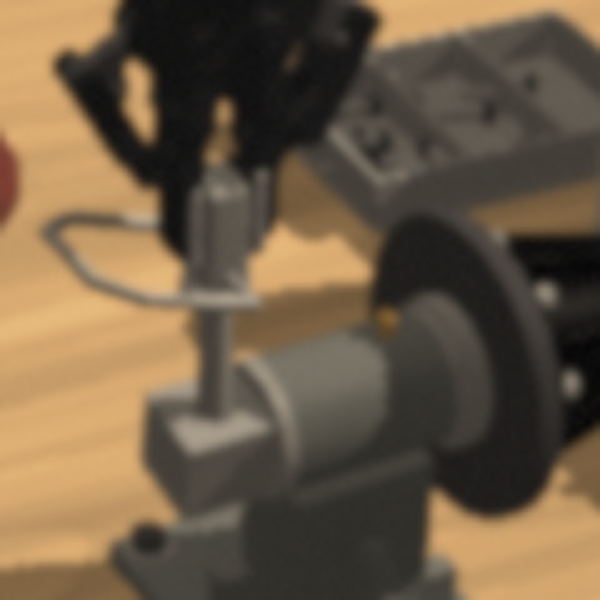

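send_rows(
  motion=[
    [[-0.1,0,0,0,0,0],[-0.1,0,0,0,0,0],[-0.1,0,0,0,0,0],[0,0,0,0,0,0]],
  ],
)

```text
time: 20.25
tool_pos: [0.4793, 0.0104, 0.2021]
tool_rot: [0.019, 0.707, 0.019, -0.706]
contact_force: [4.8, -0.7, -6.8]
gripper_width: 0.221
```

Run:
```python
from h import *
s=manip.state();print(s["time"],s["tool_pos"].round(4),s["contact_force"].round(2),s["ft_torque"].round(2))
```

```text
20.25 [0.4793 0.0104 0.2021] [ 4.79 -0.75 -6.79] [ 0.   -1.29  0.02]
```

send_rows(
  motion=[
    [[0,0,-0.3,0,0,0],[0,0,-0.3,0,0,0],[0,0,-0.2,0,0,0],[0,0,0,0,0,0]],
  ],
)

```text
time: 20.58
tool_pos: [0.4792, 0.0105, 0.1945]
tool_rot: [0.019, 0.707, 0.019, -0.707]
contact_force: [3.6, 1.1, -2.8]
gripper_width: 0.225
```

Run:
```python
from h import *
s=manip.state();print(s["time"],s["tool_pos"].round(4),s["contact_force"].round(2),s["ft_torque"].round(2))
```

```text
20.5833 [0.4792 0.0105 0.1945] [ 3.6   1.06 -2.79] [ 0.04 -0.9  -0.03]
```

send_rows(
  motion=[
    [[-0.1,0,-0.3,0,0,0],[0,0,-0.3,0,0,0],[0,0,-0.3,0,0,0],[0,0,0,0,0,0]],
  ],
)

```text
time: 20.92
tool_pos: [0.4789, 0.0104, 0.1855]
tool_rot: [0.019, 0.708, 0.019, -0.706]
contact_force: [6.0, -0.0, -1.0]
gripper_width: 0.227
```

Run:
```python
from h import *
s=manip.state();print(s["time"],s["tool_pos"].round(4),s["contact_force"].round(2),s["ft_torque"].round(2))
f=manip.grab_frame("scene");cv2.imwrite("pics/s18.png",cv2.resize(f[120:240,270:390,::-1],None,fx=5,fy=5,interpolation=cv2.INTER_CUBIC))
```

```text
20.9167 [0.4789 0.0104 0.1855] [ 6.   -0.03 -1.  ] [ 0.1  -1.46  0.01]
```

View pics/s18.png

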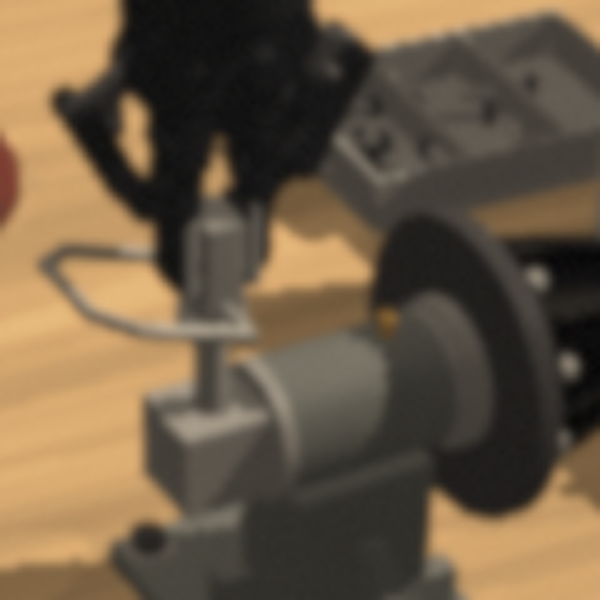

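send_rows(
  motion=[
    [[0.1,0,-0.3,0,0,0],[0,0,-0.3,0,0,0],[0,0,-0.3,0,0,0],[0,0,0,0,0,0]],
  ],
)

```text
time: 21.3
tool_pos: [0.4792, 0.0105, 0.1757]
tool_rot: [0.019, 0.707, 0.019, -0.707]
contact_force: [5.0, 1.1, -2.1]
gripper_width: 0.227
```

Run:
```python
from h import *
s=manip.state();print(s["time"],s["tool_pos"].round(4),s["contact_force"].round(2),s["ft_torque"].round(2))
```

```text
21.3 [0.4792 0.0105 0.1757] [ 5.05  1.05 -2.12] [ 0.07 -1.37 -0.04]
```

send_rows(
  motion=[
    [[0.1,0,-0.4,0,0,0],[0,0,-0.4,0,0,0],[0,0,-0.4,0,0,0],[0,0,-0.4,0,0,0],[0,0,-0.3,0,0,0],[0,0,-0.3,0,0,0],[0,0,0,0,0,0]],
  ],
)

```text
time: 21.88
tool_pos: [0.4797, 0.0105, 0.1535]
tool_rot: [-0.019, -0.706, -0.019, 0.707]
contact_force: [4.1, 0.1, -4.3]
gripper_width: 0.232
```

Run:
```python
from h import *
s=manip.state();print(s["time"],s["tool_pos"].round(4),s["contact_force"].round(2),s["ft_torque"].round(2))
f=manip.grab_frame("scene");cv2.imwrite("pics/s19.png",cv2.resize(f[120:240,270:390,::-1],None,fx=5,fy=5,interpolation=cv2.INTER_CUBIC))
```

```text
21.8833 [0.4797 0.0105 0.1535] [ 4.08  0.14 -4.31] [ 0.01 -0.88  0.02]
```

View pics/s19.png

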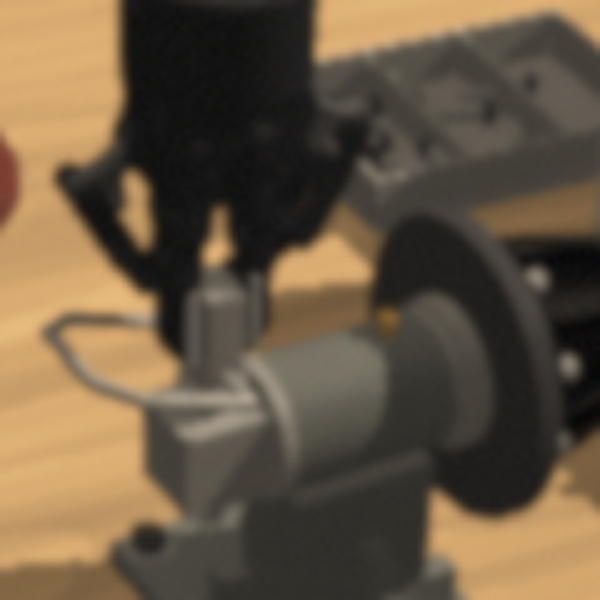

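send_rows(
  motion=[
    [[0.05,0,-0.3,0,0,0],[0,0,-0.3,0,0,0],[0,0,-0.2,0,0,0],[0,0,-0.1,0,0,0],[0,0,0,0,0,0]],
  ],
)

```text
time: 22.35
tool_pos: [0.48, 0.0105, 0.145]
tool_rot: [-0.019, -0.706, -0.019, 0.707]
contact_force: [1.0, 0.4, -3.2]
gripper_width: 0.224
```

send_rows(
  motion=[
    [[0,0,-0.15,0,0,0],[0,0,-0.15,0,0,0],[0,0,0,0,0,0],[0,0,0,0,0,0]],
  ],
)

```text
time: 22.68
tool_pos: [0.4805, 0.0105, 0.1445]
tool_rot: [-0.019, -0.707, -0.019, 0.707]
contact_force: [-4.4, 0.4, 7.3]
gripper_width: 0.227
```

Run:
```python
from h import *
s=manip.state();print(s["time"],s["tool_pos"].round(4),s["contact_force"].round(2),s["ft_torque"].round(2))
f=manip.grab_frame("scene");cv2.imwrite("pics/s20.png",cv2.resize(f[120:240,270:390,::-1],None,fx=5,fy=5,interpolation=cv2.INTER_CUBIC))
pic("wrist","w20")
```

```text
22.6833 [0.4805 0.0105 0.1445] [-4.37  0.38  7.31] [0.09 0.87 0.01]
```

View pics/s20.png

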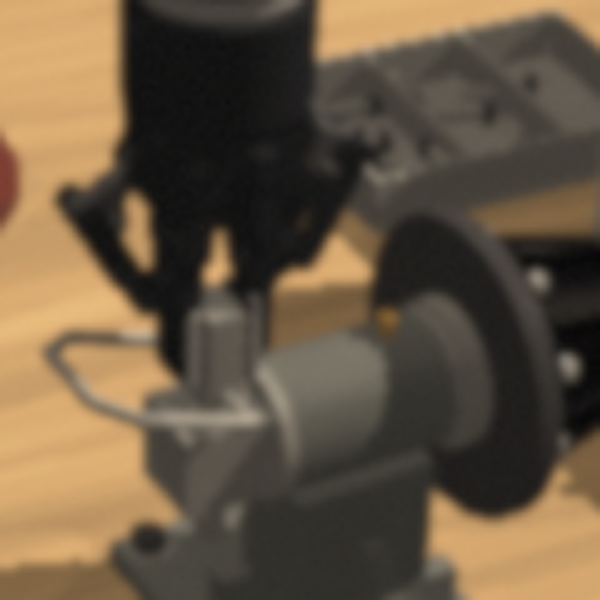

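View pics/w20.png

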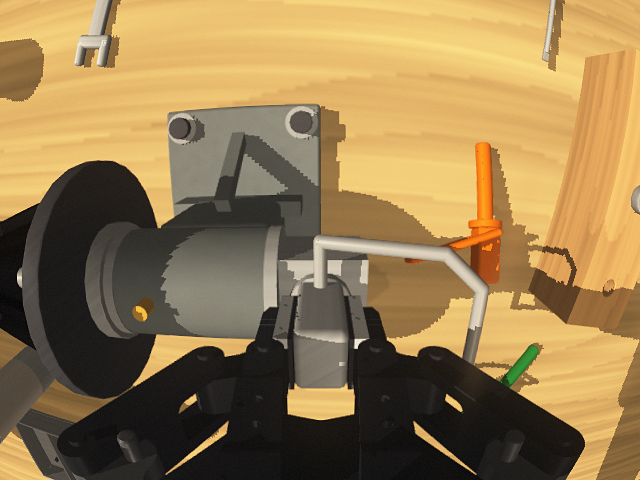

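send_rows(
  motion=[
    [[0,0,0.1,0,0,0],[0,0,0,0,0,0],[0,0,0,0,0,0],[0,0,0,0,0,0]],
  ],
  fingers=0.4,
)

```text
time: 23.12
tool_pos: [0.4806, 0.0104, 0.1434]
tool_rot: [-0.019, -0.707, -0.019, 0.707]
contact_force: [-0.2, -0.3, -0.2]
gripper_width: 0.602
```

Run:
```python
from h import *
s=manip.state();print(s["time"],s["tool_pos"].round(4),s["contact_force"].round(2),s["ft_torque"].round(2),s["gripper_width"],s["joint_pos"].round(2))
f=manip.grab_frame("scene");cv2.imwrite("pics/s21.png",cv2.resize(f[120:240,270:390,::-1],None,fx=5,fy=5,interpolation=cv2.INTER_CUBIC))
```

```text
23.1167 [0.4806 0.0104 0.1434] [-0.16 -0.26 -0.19] [ 0.03  0.03 -0.04] 0.6016483682289683 [-0.13 -0.26  2.   -0.    1.4   1.38]
```

View pics/s21.png

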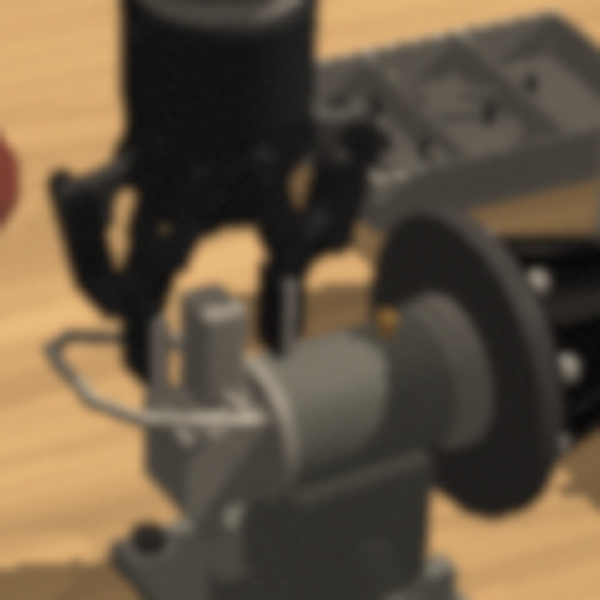

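send_rows(
  motion=[
    [[0,0,1.5,0,0,0],[0,0,2.5,0,0,0],[0,0,3,0,0,0],[0,0,2,0,0,0]],
  ],
)

```text
time: 23.5
tool_pos: [0.4811, 0.0104, 0.2358]
tool_rot: [0.019, 0.708, 0.019, -0.706]
contact_force: [0.4, -0.4, 0.6]
gripper_width: 0.599
```

send_rows(
  motion=[
    [[0.1,-1.5,0,0.1,0,0],[0.1,-2,0,0.1,0,0],[0.1,-1.5,0,0.1,0,0],[0,-0.5,0,0.05,0,0],[0,0,-1.5,0,0,0],[0,0,-1.5,0,0,0],[0,0,0,0,0,0],[0,0,0,0,0,0]],
  ],
  fingers=1,
)

```text
time: 24.17
tool_pos: [0.483, -0.0443, 0.2026]
tool_rot: [-0.105, 0.698, 0.142, -0.694]
contact_force: [0.3, -0.2, 0.1]
gripper_width: -0.001
```

Run:
```python
from h import *
s=pic("wrist","w22");print(s["time"],s["tool_pos"].round(4),s["contact_force"].round(2),s["gripper_width"],s["joint_pos"].round(2))
q=s["tool_rot"];M=R.from_quat([q[1],q[2],q[3],q[0]]).as_matrix();print(M.round(3))
print("tip",s["tool_pos"]-.027*M[:,0])
f=manip.grab_frame("scene");cv2.imwrite("pics/s22.png",cv2.resize(f[120:240,250:370,::-1],None,fx=5,fy=5,interpolation=cv2.INTER_CUBIC))
for q in ["pin","grip","loop_bar","axis_at_hole"]: det(q,["scene","wrist"],n=2)
```

```text
24.1667 [ 0.483  -0.0443  0.2026] [ 0.3  -0.16  0.06] -0.0010502114475366296 [-0.45 -0.22  1.91  0.31  1.62  1.06]
[[-0.002  0.052 -0.999]
 [ 0.344 -0.938 -0.049]
 [-0.939 -0.344 -0.016]]
tip [ 0.48301741 -0.05363113  0.22793018]
pin scene land 0.94 [ 0.4976 -0.1284  0.0305] [255. 268.]
pin scene land 0.68 [0.477  0.0098 0.1579] [311. 198.]
pin wrist land 0.94 [0.4805 0.0078 0.1539] [272. 251.]
pin wrist land 0.59 [ 0.3108 -0.1902  0.0292] [493. 394.]
grip scene land 0.85 [ 0.4671 -0.125   0.0435] [252. 255.]
grip scene land 0.78 [0.4812 0.014  0.1852] [314. 188.]
grip wrist land 0.71 [0.4792 0.0117 0.182 ] [246. 264.]
grip wrist land 0.58 [ 0.4687 -0.1278  0.04  ] [470. 251.]
loop_bar scene land 0.6 [ 0.3348 -0.1251  0.029 ] [232. 225.]
loop_bar scene land 0.53 [ 0.4624 -0.0662  0.0354] [276. 249.]
loop_bar wrist land 0.87 [ 0.4602 -0.0659  0.0364] [402. 248.]
loop_bar wrist land 0.6 [ 0.488  -0.0523  0.1924] [342. 276.]
axis_at_hole scene land 0.76 [0.4834 0.0086 0.1358] [312. 209.]
axis_at_hole wrist land 0.73 [0.4821 0.0094 0.1317] [284. 239.]
```

View pics/w22.png

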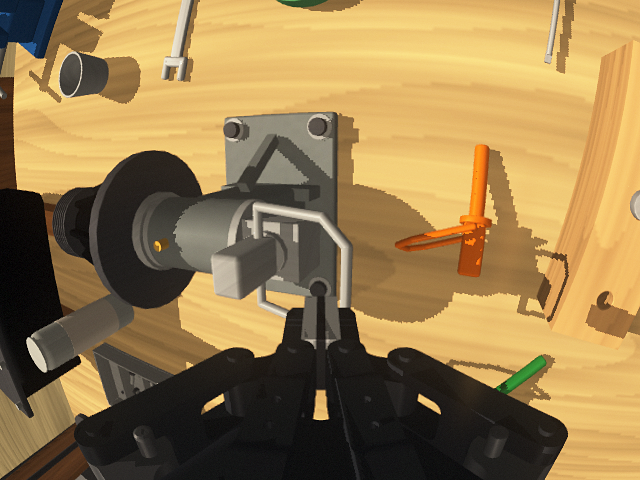

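View pics/s22.png

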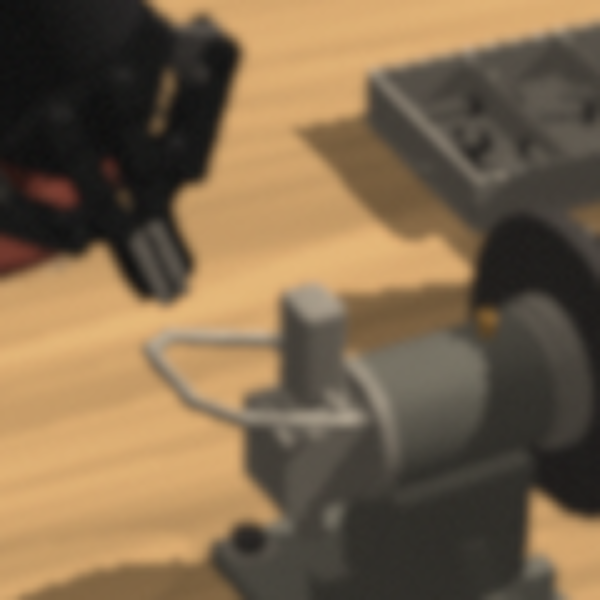

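send_rows(
  motion=[
    [[0,-0.1,-1.2,0,0,0],[0,0,-1.2,0,0,0],[0,0,-0.8,0,0,0],[0,0,-0.4,0,0,0],[0,-0.1,-0.5,0.02,0,0],[0,-0.1,-0.5,0.03,0,0],[0,0,0,0,0,0]],
  ],
)

```text
time: 25.25
tool_pos: [0.4837, -0.0478, 0.1572]
tool_rot: [-0.123, 0.696, 0.159, -0.689]
contact_force: [0.1, 1.2, 5.7]
gripper_width: 0.002
```

Run:
```python
from h import *
s=pic("wrist","w23");print(s["time"],s["tool_pos"].round(4),s["contact_force"].round(2),s["ft_torque"].round(2))
f=manip.grab_frame("scene");cv2.imwrite("pics/s23.png",cv2.resize(f[120:240,250:370,::-1],None,fx=5,fy=5,interpolation=cv2.INTER_CUBIC))
```

```text
25.25 [ 0.4837 -0.0478  0.1572] [0.07 1.24 5.74] [ 0.34 -0.01  0.02]
```

View pics/w23.png

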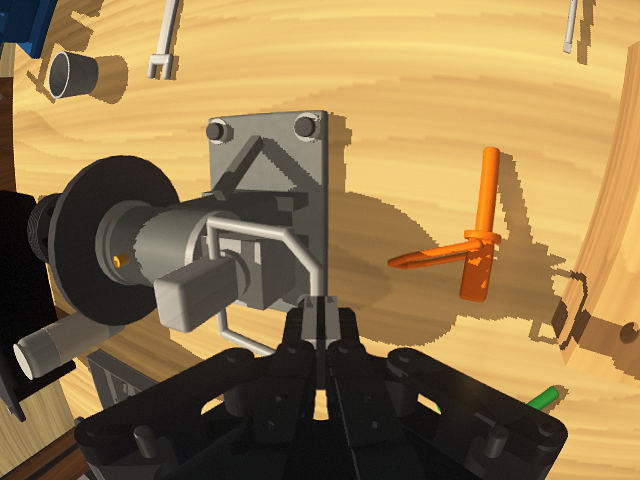

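View pics/s23.png

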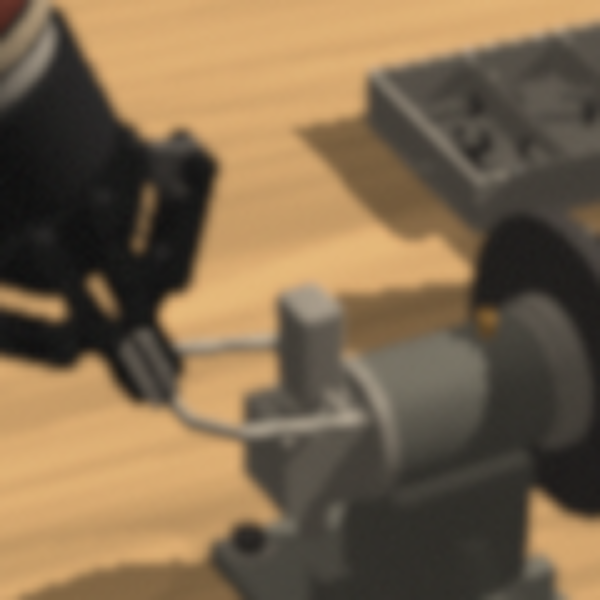

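send_rows(
  motion=[
    [[0,0.0,-0.75,0.03,0,0],[0,0.1,-0.75,0.03,0,0],[0,0.15,-0.75,0.03,0,0],[0,0.2,-0.5,0.03,0,0],[0,0.25,-0.5,0.03,0,0],[0,0.25,-0.5,0.03,0,0],[0,0,0,0,0,0]],
  ],
)

```text
time: 25.93
tool_pos: [0.4837, -0.0397, 0.1189]
tool_rot: [-0.184, 0.683, 0.219, -0.672]
contact_force: [-0.0, -5.2, 1.8]
gripper_width: -0.0
```

Run:
```python
from h import *
s=pic("wrist","w24");print(s["time"],s["tool_pos"].round(4),s["contact_force"].round(2),s["ft_torque"].round(2),s["joint_pos"].round(2))
f=manip.grab_frame("scene");cv2.imwrite("pics/s24.png",cv2.resize(f[120:240,250:370,::-1],None,fx=5,fy=5,interpolation=cv2.INTER_CUBIC))
```

```text
25.9333 [ 0.4837 -0.0397  0.1189] [-0.01 -5.23  1.81] [-0.72  0.   -0.03] [-0.55 -0.06  1.96  0.49  1.57  0.89]
```

View pics/w24.png

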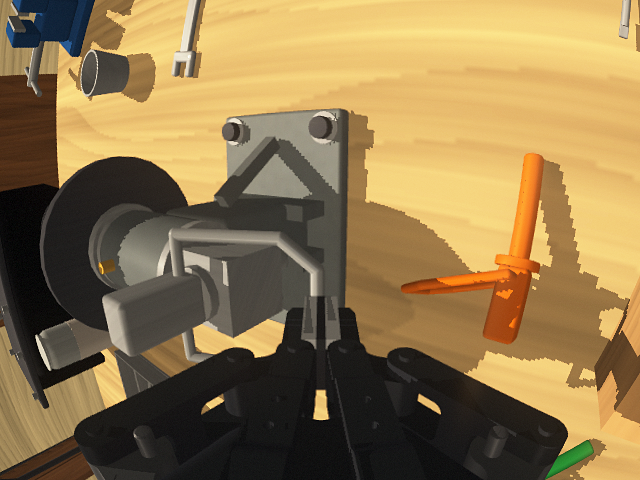

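View pics/s24.png

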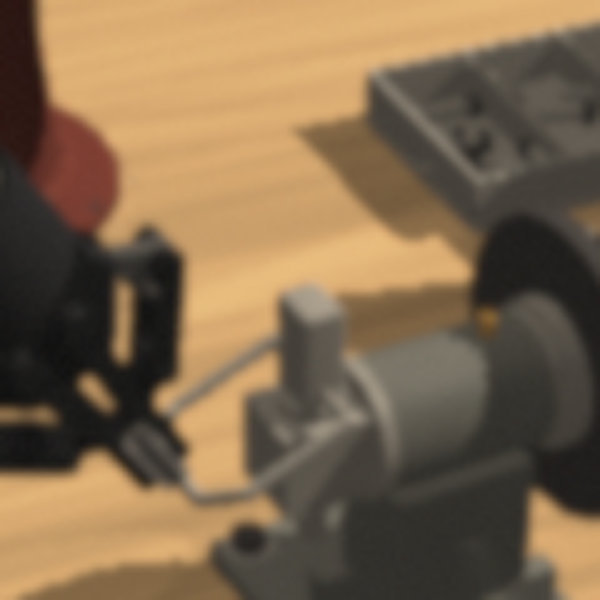

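send_rows(
  motion=[
    [[0,0.35,-0.45,0.03,0,0],[0,0.4,-0.4,0.03,0,0],[0,0.4,-0.4,0.03,0,0],[0,0.35,-0.35,0.02,0,0],[0,0.35,-0.35,0.02,0,0],[0,0.3,-0.3,0,0,0],[0,0,0,0,0,0]],
  ],
)

```text
time: 26.62
tool_pos: [0.4825, -0.0153, 0.0961]
tool_rot: [-0.229, 0.668, 0.264, -0.657]
contact_force: [0.5, -0.3, 0.1]
gripper_width: 0.001
```

Run:
```python
from h import *
s=pic("wrist","w25");print(s["time"],s["tool_pos"].round(4),s["contact_force"].round(2),s["ft_torque"].round(2),s["joint_pos"].round(2))
f=manip.grab_frame("scene");cv2.imwrite("pics/s25.png",cv2.resize(f[120:240,250:370,::-1],None,fx=5,fy=5,interpolation=cv2.INTER_CUBIC))
```

```text
26.6167 [ 0.4825 -0.0153  0.0961] [ 0.5  -0.31  0.08] [-0.33 -0.02 -0.01] [-0.56  0.01  1.98  0.58  1.58  0.83]
```

View pics/w25.png

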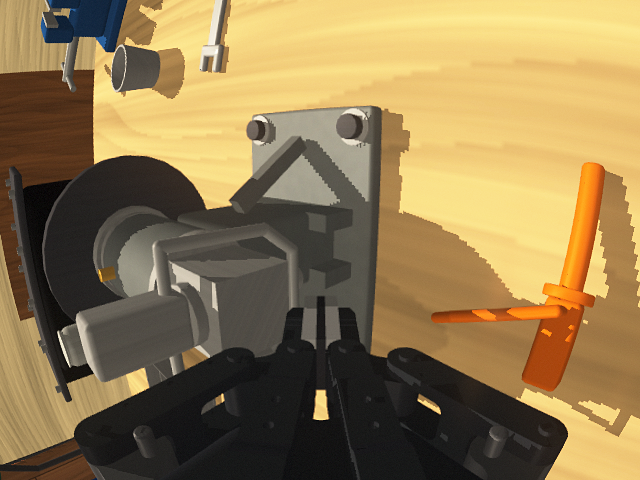

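View pics/s25.png

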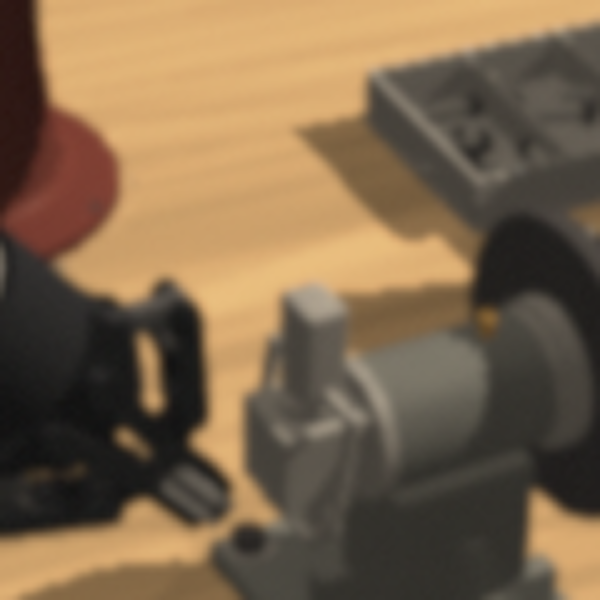

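send_rows(
  motion=[
    [[0,-1.5,1,0,0,0],[0,-3,2,0,0,0],[0,-3,3,0,0,0],[0,-3,3,0,0,0],[-1,-2,3,0,0,0],[-2,-2,3,0,0,0],[-2,-2,2,0,0,0],[-2,-1,1,0,0,0],[0,0,0,0,0,0],[0,0,0,0,0,0]],
  ],
)

```text
time: 27.55
tool_pos: [0.4138, -0.1912, 0.2775]
tool_rot: [-0.228, 0.67, 0.262, -0.656]
contact_force: [-0.0, -0.5, -0.1]
gripper_width: 0.002
```

Run:
```python
from h import *
s=pic("wrist","w26");print(s["time"],s["tool_pos"].round(4),s["contact_force"].round(2),s["joint_vel"].round(3))
f=manip.grab_frame("scene");cv2.imwrite("pics/s26.png",cv2.resize(f[120:280,260:440,::-1],None,fx=4.4,fy=3.7,interpolation=cv2.INTER_CUBIC))
f=manip.grab_frame("top");cv2.imwrite("pics/t26.png",cv2.resize(f[200:320,180:340,::-1],None,fx=5,fy=5,interpolation=cv2.INTER_CUBIC))
for q in ["pin","grip","nut_end","axis_at_hole","loop_bar","stand","clevis","drift"]: det(q,["scene","wrist","top"],n=2)
```

```text
27.55 [ 0.4138 -0.1912  0.2775] [-0.01 -0.46 -0.09] [ 0.032  0.025  0.029  0.004 -0.01   0.002]
pin scene land 0.97 [ 0.4962 -0.1286  0.0274] [255. 269.]
pin scene land 0.94 [ 0.3094 -0.192   0.0295] [201. 226.]
pin wrist land 0.81 [ 0.3105 -0.1883  0.0292] [456. 307.]
pin wrist land 0.72 [ 0.5412 -0.2633 -0.0028] [560. 110.]
pin top land 0.78 [ 0.492  -0.1287  0.0277] [353. 265.]
pin top land 0.72 [ 0.3112 -0.196   0.0303] [378. 330.]
grip scene land 0.66 [ 0.4669 -0.1253  0.0427] [251. 255.]
grip scene land 0.62 [0.4822 0.0091 0.1865] [312. 188.]
grip wrist land 0.83 [0.4788 0.0146 0.1784] [234. 139.]
grip wrist land 0.75 [ 0.4643 -0.1238  0.0381] [420. 162.]
grip top land 0.78 [ 0.2926 -0.1659  0.0416] [367. 336.]
grip top land 0.6 [ 0.4672 -0.1294  0.0425] [353. 273.]
nut_end scene land 0.79 [0.4616 0.2747 0.1309] [412. 177.]
nut_end wrist land 0.75 [0.4661 0.2763 0.1355] [163. 143.]
nut_end top land 0.95 [0.462  0.2735 0.136 ] [202. 269.]
axis_at_hole scene land 0.79 [0.4842 0.0096 0.1349] [312. 209.]
axis_at_hole wrist land 0.86 [0.4782 0.0088 0.1292] [273. 140.]
axis_at_hole t
[... 431 characters left out ...]
top land 0.5 [ 0.4603 -0.0674  0.0415] [331. 275.]
stand scene land 0.75 [ 0.4739  0.0726 -0.0031] [334. 248.]
stand wrist land 0.61 [ 0.4712  0.0759 -0.0015] [308. 142.]
stand top land 0.8 [0.4722 0.0689 0.0019] [282. 273.]
clevis scene land 0.73 [0.4619 0.2774 0.133 ] [413. 177.]
clevis scene land 0.69 [ 0.5389 -0.2599  0.076 ] [198. 283.]
clevis wrist land 0.65 [ 0.5401 -0.2631  0.0781] [551.  98.]
clevis top land 0.64 [ 0.5359 -0.2655  0.0701] [403. 246.]
clevis top land 0.54 [ 0.5686 -0.4312  0.0042] [458. 240.]
drift scene land 0.74 [ 0.6278 -0.2795  0.0742] [201. 318.]
drift wrist land 0.63 [ 0.6217 -0.2713  0.0711] [562.  11.]
drift top land 0.51 [ 0.6197 -0.2764  0.0772] [407. 216.]
```

View pics/s26.png

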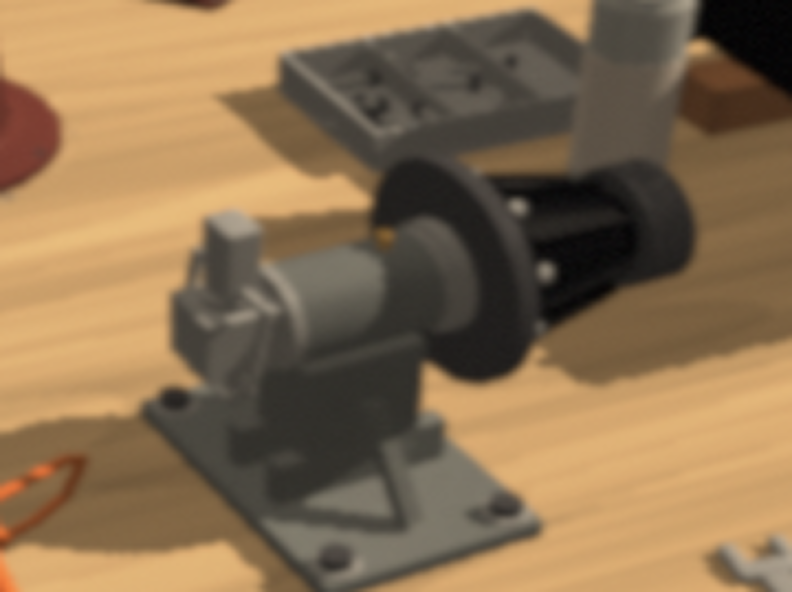

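View pics/w26.png

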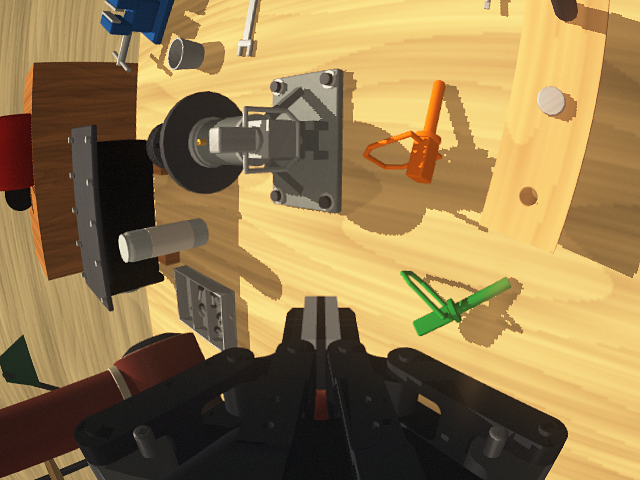

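View pics/t26.png

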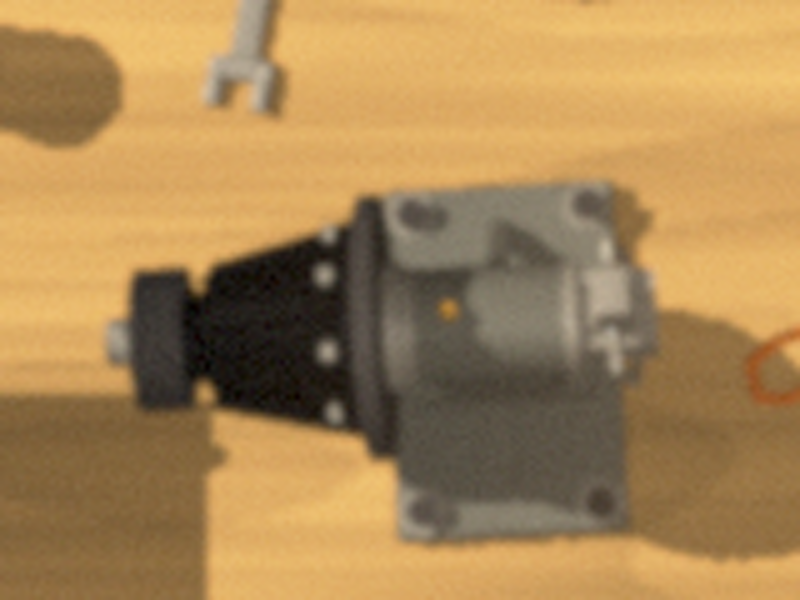

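Run:
```python
from h import *
f=cv2.imread("pics/w26.png");cv2.imwrite("pics/w26z.png",cv2.resize(f[80:220,190:350],None,fx=5,fy=4.2,interpolation=cv2.INTER_CUBIC))
s=manip.state()
for qv in (0.9,1.3,1.63,1.75):
    ph=1.905-qv; b=np.array([.480,.0105,.167])+.068*np.array([.055*np.sin(ph),-np.sin(ph),-np.cos(ph)])
    e=.02*np.array([.998,.055,0])
    print(qv,[np.array(proj(c,b+k*e,s)).round(1) for c in("scene","wrist") for k in(-1,1)])
for z in (.161,.207): print(z,np.array(proj("scene",[.480,.0105,z])).round(1))
```

```text
0.9 [array([283.1, 212.2]), array([291.7, 222.5]), array([309.6, 156.9]), array([309.9, 117.3])]
1.3 [array([291.2, 217.1]), array([299.9, 227.4]), array([308.9, 156. ]), array([309.2, 119. ])]
1.63 [array([299.6, 218.1]), array([308.4, 228.2]), array([301.3, 155.3]), array([301.5, 120.2])]
1.75 [array([302.9, 217.7]), array([311.7, 227.8]), array([297.3, 155.1]), array([297.5, 120.5])]
0.161 [312.  197.9]
0.207 [312.3 179.2]
```

View pics/w26z.png

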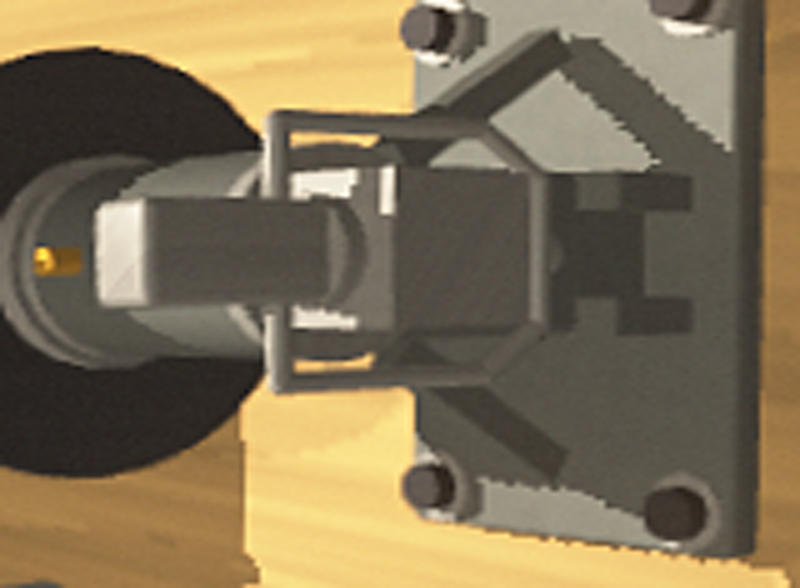

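Run:
```python
from plant import manip
print(manip.job_done(),manip.state()["time"])
```

```text
the job is handed in; nothing more can be done
the job is handed in; nothing more can be done
```

The job is handed in, at about 28.5 s of the 72 s. All three parts of it look right in the last pictures; no verdict came back.

**What I did**
- **Spindle:** I pushed on the nut until the wrist force rose to 35 N at a hard stop. The cross hole came out 22 mm from the spindle's free end, as it should.
- **Pin:** I lifted it out of the block and turned it to match the stand. The tip went straight into the hole. I drew it about 2 to 3 mm towards the robot to bring the hole upright, then pushed down until the flange seated. The tool stood within 1 mm of the expected height, and the upward force on the tool rose by about 10 N.
- **Loop:** I swung the loop over the free end with the shut fingers, gripper leaned away. The force on the fingers fell to zero as it snapped.

**Last checks**
- **Loop shut:** its bar was at pixel column 298 in the wrist picture. I expected 297.4 for fully shut and 301.4 for the 1.63 rad limit.
- **Pin:** it looks upright, with its flange down.
- **Spindle:** the nut stayed at y of about 0.274 to 0.275 m. That is 3 to 4 mm farther out than the 0.271 m I worked out for home, still inside the 6 mm limit. I put this down to measuring error, since the push had met a hard stop.
- **Other things:** the clevis and drift had not moved. The robot was clear of everything, with its force reading near zero.

**What disagreed**
- **Finger tips:** in the pictures they sat about 25 to 30 mm behind the reported tool point, farther than the text says. My first push therefore passed over the nut without touching it. I used the tip position seen in the pictures from then on.
- **Roll of the spindle:** I expected the hole's mouth 4 to 5 mm to the side, but it took only 2 to 3 mm to bring it upright.

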